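# Restock the glaze carrying case

## Robot

A 6-joint arm with a two-finger parallel gripper is mounted at the origin on the work surface. World frame = base frame: x ahead of the robot, y to its left, z up, the work surface at z = 0. Lengths are in mm, angles in rad, forces in N, time in s.
With the tool pointing down it reaches from about 275 to 750 mm from the base axis. Payload 10.2 kg.
Tool frame: the origin (TCP) lies midway between the tips of the shut fingers; the grasp point (between the pads) lies 19 mm behind it; z points along the fingers, y is the direction in which the jaws open and shut (so a half turn about z gives the same grasp; the last joint's range is limited). The gripper opens to 85 mm and grips with 20 to 120 N. Pads are 22 mm wide; open, the fingers measure 114 mm over their backs; the gripper's body (76 mm by 85 mm) begins 54 mm behind the grasp point. The pads swing forward as they close: fully open they stand 13 mm farther back than shut.
Start: joints at [-1.568, 0.313, 1.498, -0, 1.331, -0.223], TCP at [117.526, -511.682, 231.294] pointing down, gripper open.
Joint ranges: [-2.94, 2.94], [-0.97, 2.17], [0.19, 2.56], [-1.23, 4.37], [0.02, 3.11], [-2.88, 2.88]. Speed limits (rad/s): [2.39, 2.39, 3.01, 3.14, 3.14, 3.14].

## Interface

Orientations are given as a unit quaternion [w, x, y, z].
In Python, from rig import sense, optics, ctrl gives the robot as it stands.
- The arm moves only by the tool play_rows, never from a script. Its argument "plan" is a list of rows, each a list of 7 numbers: the shift along the world's x, y, z in mm, then the turn, a rotation vector about the world's x, y, z in rad, then the opening, from -1 (shut) to 1 (fully open), so that 0 is half open. A call has 1 to 5 rows; each row shifts and turns the pose as measured when the row begins; what a row does not reach is not made up. A row lasts 1/12 s, in which the tool goes at most 41.7 mm and 7.16 degrees, less where a joint would pass 70% of its speed; a pose out of reach is approached as far as the arm can. A call is refused whole if a number of a shift passes 41.7 or a number of a turn 0.125, either way. A call with a gripper value outside its range is refused whole. The fingers move at their own pace and stop on an object; "grip_force" is the grip in N (left out, the last holds). Time passes only in rows, so rows that do not move let the fingers close. It gives the time, the measured TCP pose, the force and the opening at its end, in the units of the state.
- sense(): the state, without advancing time (a new reading comes with each control period).
- optics.capture(name): name is "scene" or "top"; returns a dict with "img" (400x640x3 uint8, blue, green, red), "fx", "fy", "cx", "cy" (pixels), "world_to_cam" (4x4, takes a point from world to camera coordinates). Camera axes: x right, y up, looking along -z (the intrinsics and any distortion apply to the point x, -y, -z); pixel columns grow to the right and rows downward; lengths in mm; the calibration is good to about 2 mm. A picture is of the moment at which its call begins. There is no depth.
- ctrl.finish_job(): hands the job in, once; it reports no verdict.
The state is a dict: "time_s": time; "joints": joint angles; "dq": joint speeds; "tau": joint torques, N m; "eef_pos": TCP position; "ee_rot": TCP orientation; "force": force on the tool from outside, world axes, zero at the start; "wrist_torque": the same for the moment, N m; "grip_width": opening from 0.0 (shut) to 1.0 (fully open).
Only numpy, scipy, OpenCV 4.12 (cv2) and the standard library are available. Lean on these libraries where they do the work, as an engineer would, in place of code of your own. Each camera call takes 0.05 s, during which the arm holds its last target. There are 200 camera calls.

## Task

Restock the jar case for the next glazing class: take the open empty jars out of its pockets and put them in the grey wash tub, stand every full blue-lidded jar from the mat in a pocket of its own, right down on the case floor, and then lower the lid gently until it is fully shut. Leave the jug, the bowls and the brush pot where they are.

Things in the scene. Friction and masses are not known exactly. Their poses are not given: they have to be found in the camera images.
- jar0_mid (a point): a full glaze jar: white plastic cylinder with a ribbed blue screw lid, 64 mm in diameter all the way up, 75 mm tall, about 0.28 kg, bottom-heavy, standing on the mat; may be absent (None). The point is its centre, half-way up (37.5 mm above its base); z runs up to the lid.
- jar1_mid (a point): a full glaze jar: white plastic cylinder with a ribbed blue screw lid, 64 mm in diameter all the way up, 75 mm tall, about 0.28 kg, bottom-heavy, standing on the mat; may be absent (None). The point is its centre, half-way up (37.5 mm above its base); z runs up to the lid.
- jar2_mid (a point): a full glaze jar: white plastic cylinder with a ribbed blue screw lid, 64 mm in diameter all the way up, 75 mm tall, about 0.28 kg, bottom-heavy, standing on the mat; may be absent (None). The point is its centre, half-way up (37.5 mm above its base); z runs up to the lid.
- jar3_mid (a point): a full glaze jar: white plastic cylinder with a ribbed blue screw lid, 64 mm in diameter all the way up, 75 mm tall, about 0.28 kg, bottom-heavy, standing on the mat; may be absent (None). The point is its centre, half-way up (37.5 mm above its base); z runs up to the lid.
- jar4_mid (a point): a full glaze jar: white plastic cylinder with a ribbed blue screw lid, 64 mm in diameter all the way up, 75 mm tall, about 0.28 kg, bottom-heavy, standing on the mat; may be absent (None). The point is its centre, half-way up (37.5 mm above its base); z runs up to the lid.
- empty0_mid (a point): an empty glaze jar without a lid: an open white plastic cylinder, hollow, brown stain at the bottom, 64 mm in outside diameter, 72 mm tall, wall 4 mm, 70 g, standing in a pocket of the case at the start; may be absent (None). The point is its centre, half-way up (36 mm above its base); z runs up to the open mouth.
- empty1_mid (a point): an empty glaze jar without a lid: an open white plastic cylinder, hollow, brown stain at the bottom, 64 mm in outside diameter, 72 mm tall, wall 4 mm, 70 g, standing in a pocket of the case at the start; may be absent (None). The point is its centre, half-way up (36 mm above its base); z runs up to the open mouth.
- empty2_mid (a point): an empty glaze jar without a lid: an open white plastic cylinder, hollow, brown stain at the bottom, 64 mm in outside diameter, 72 mm tall, wall 4 mm, 70 g, standing in a pocket of the case at the start; may be absent (None). The point is its centre, half-way up (36 mm above its base); z runs up to the open mouth.
- empty3_mid (a point): an empty glaze jar without a lid: an open white plastic cylinder, hollow, brown stain at the bottom, 64 mm in outside diameter, 72 mm tall, wall 4 mm, 70 g, standing in a pocket of the case at the start; may be absent (None). The point is its centre, half-way up (36 mm above its base); z runs up to the open mouth.
- case: plywood jar case, fixed, 192 mm (x) by 290 mm (y), open on top, walls 8 mm, rim 40 mm above the table, floor 6 mm thick. A 12 mm rack plate inside (upper face 36 mm above the table) has six round holes, the pockets. A full jar seated on the floor reaches 81 mm above the table, an empty 78 mm. Origin: centre of the underside; x to the hinge side, away from the robot; y along the length; z up.
- pocket0 (a point): pocket for one jar: a round hole, 72 mm in diameter, in the rack plate, front (near) row, -y end; pockets are 96 mm apart along the case's y, the rows 84 mm apart, the rear row 58 mm from the hinge line. The point is on the case floor (6 mm above the table) under the hole's centre.
- pocket1 (a point): pocket for one jar: a round hole, 72 mm in diameter, in the rack plate, front (near) row, middle; pockets are 96 mm apart along the case's y, the rows 84 mm apart, the rear row 58 mm from the hinge line. The point is on the case floor (6 mm above the table) under the hole's centre.
- pocket2 (a point): pocket for one jar: a round hole, 72 mm in diameter, in the rack plate, front (near) row, +y end; pockets are 96 mm apart along the case's y, the rows 84 mm apart, the rear row 58 mm from the hinge line. The point is on the case floor (6 mm above the table) under the hole's centre.
- pocket3 (a point): pocket for one jar: a round hole, 72 mm in diameter, in the rack plate, rear (hinge-side) row, -y end; pockets are 96 mm apart along the case's y, the rows 84 mm apart, the rear row 58 mm from the hinge line. The point is on the case floor (6 mm above the table) under the hole's centre.
- pocket4 (a point): pocket for one jar: a round hole, 72 mm in diameter, in the rack plate, rear (hinge-side) row, middle; pockets are 96 mm apart along the case's y, the rows 84 mm apart, the rear row 58 mm from the hinge line. The point is on the case floor (6 mm above the table) under the hole's centre.
- pocket5 (a point): pocket for one jar: a round hole, 72 mm in diameter, in the rack plate, rear (hinge-side) row, +y end; pockets are 96 mm apart along the case's y, the rows 84 mm apart, the rear row 58 mm from the hinge line. The point is on the case floor (6 mm above the table) under the hole's centre.
- lid (a joint): angle (rad) of the case's deep plywood lid: 0 = shut on the rim, 1.57 = upright, limit 1.9. Stiff hinge: the lid (0.55 kg) stays where it is left; moving it takes up to about 7 N at the handle. A hollow shell 192 x 290 x 56 mm that covers the jars' upper parts; its top when shut is 96 mm above the table.
- lid_hinge (a point): middle of the lid's hinge line, along the case's y axis on the rear edge of the rim, 40 mm above the table; its frame turns with the lid
- lid_handle (a point): middle of the lid's dark steel handle: a round bar, 10 mm in diameter, 110 mm long, parallel to the hinge, its centre 36 mm out from the lid's front wall (31 mm clear between). It lies 228 mm from the hinge line and, when shut, 28 mm above the rim on the robot's side; with the lid upright it is on top, about 26 cm above the table.
- tub: the shallow open grey plastic wash tub, fixed to the table, 260 mm (x) by 170 mm (y) outside, 55 mm tall, walls and floor 4 mm thick. Origin: centre of its underside; z up.
- mat: the thin dark grey-green rubber mat on which the full jars stand at the start, 360 x 240 mm, 3 mm thick, fixed
- jug: bystander: white ceramic jug, 140 mm tall, about 105 mm across plus a handle; origin under its centre
- bowls: bystander: stack of four white bowls, 156 mm across, 100 mm tall; origin under its centre
- brushes: bystander: blue pot of brushes, pot 72 mm across and 85 mm tall, brushes to 185 mm; origin under its centre

How it is judged:
By the outcome, as a careful person would: the job done as asked, in the order asked, and still so for the second after the job is handed in, with the robot touching nothing.
Of jar0, jar1, jar2, jar3, jar4 only 3 to 5 are there at a start; the rules pass over those that are not, and their reading is None.
Of empty0, empty1, empty2, empty3 only 2 to 3 are there at a start; the rules pass over those that are not, and their reading is None.
At some moment in a run one of jar0, jar1, jar2, jar3, jar4 may be knocked a few centimetres aside while the robot is not near it.
Once in a run the grip may slacken for a moment while it holds something.
It also fails if it takes over 210 s, if anything falls off the work surface, if the arm or the gripper's body presses on something with over 40 N, if the wrist force passes 120 N, or if a joint passes its speed limit or range.

## Working session

There is one attempt and no reset: what is moved stays moved. The work goes in short steps, Python scripts to look and compute and a tool call to move; the robot and the scene stay as the last step left them, time stands still between calls to the robot, and variables do not carry over. Pictures are saved under pics/ and viewed, about 12 in all and at most 16, crops included, and the job is handed in when it is done.

Besides the shell and the picture viewer there is one more tool, called after ">>>" by a JSON object that holds its "op" and its "data", one argument or row to a line. play_rows: Moves the arm, as the interface text tells. Its arguments: {"type":"object","properties":{"plan":{"type":"array"},"grip_force":{"type":"number"}},"required":["plan"]}

```bash
ls; mkdir -p pics; cat > h.py <<'E'
import numpy as np, cv2
from rig import sense, optics, ctrl
def cap(n,f=None):
    c=optics.capture(n)
    if f: cv2.imwrite('pics/'+f,c['img'])
    return c
def ray(c,u,v,z):
    T=np.array(c['world_to_cam']);R=T[:3,:3];t=T[:3,3]
    d=np.array([(u-c['cx'])/c['fx'],-(v-c['cy'])/c['fy'],-1]);d=R.T@d;o=-R.T@t
    return o+d*(z-o[2])/d[2]
def proj(c,p):
    T=np.array(c['world_to_cam']);q=T[:3,:3]@np.array(p)+T[:3,3]
    return np.array([c['cx']+c['fx']*q[0]/-q[2],c['cy']-c['fy']*q[1]/-q[2]])
E
python3 - <<'E'
from h import *
print(sense())
for n in('scene','top'):
    c=cap(n,n+'0.png'); print({k:(np.round(v,3).tolist()) for k,v in c.items() if k!='img'})
E
```

```text
pics
{'time_s': 0.0, 'joints': array([-1.56836256e+00,  3.13479859e-01,  1.49844992e+00, -2.20664688e-05,
        1.33105238e+00, -2.23404991e-01]), 'dq': array([-0.0007441 ,  0.00052999,  0.00087176,  0.00062106, -0.00049872,
        0.00024693]), 'tau': array([-1.35489448e-03, -4.12274265e+01, -2.59733713e+01, -2.53432845e-04,
        4.24689380e-03, -6.46976957e-06]), 'eef_pos': array([ 117.53948208, -511.39080661,  230.71498503]), 'ee_rot': array([-6.91699165e-04,  9.93630842e-01,  1.12682148e-01,  6.59537097e-05]), 'force': array([-0.77439434, -0.1047806 ,  0.63363662]), 'wrist_torque': array([-0.02205298,  0.03852591, -0.03208371]), 'grip_width': 0.9995179595703243}
{'fx': 419.636, 'fy': 419.636, 'cx': 323.215, 'cy': 200.58, 'world_to_cam': [[-0.9, -0.436, -0.008, 537.865], [0.335, -0.704, 0.626, -273.528], [-0.279, 0.561, 0.779, -1150.636], [0.0, 0.0, 0.0, 1.0]]}
{'fx': 489.003, 'fy': 489.003, 'cx': 319.825, 'cy': 197.544, 'world_to_cam': [[-0.026, -1.0, -0.008, -16.205], [0.995, -0.027, 0.1, -622.368], [-0.1, -0.005, 0.995, -1470.641], [0.0, 0.0, 0.0, 1.0]]}
```

View both.

View pics/top0.png

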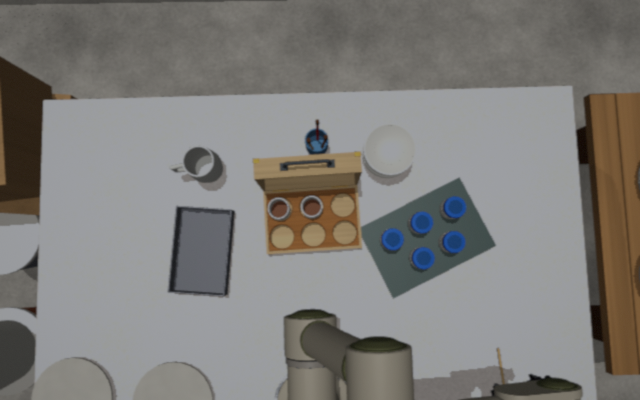

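View pics/scene0.png

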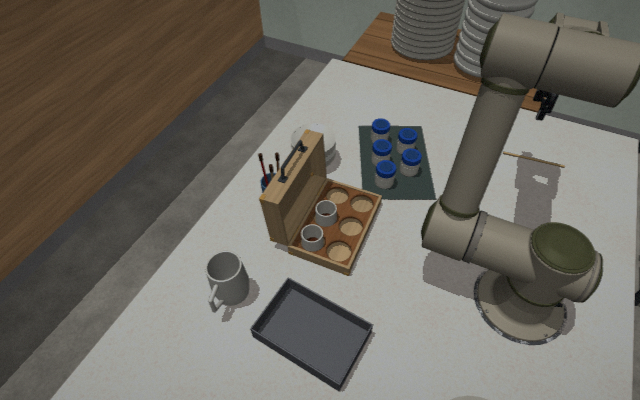

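```bash
cat >> h.py <<'E'
from scipy.optimize import least_squares
def cyl(c,x,y,z0,z1,r=32):
    a=np.linspace(0,2*np.pi,48)
    P=[proj(c,[x+r*np.cos(t),y+r*np.sin(t),z]) for t in a for z in(z0,z1)]
    return cv2.convexHull(np.float32(P))
def cen(h):
    m=cv2.moments(h);return np.array([m['m10'],m['m01']])/m['m00']
def blobs(c,amin=60):
    hsv=cv2.cvtColor(c['img'],cv2.COLOR_BGR2HSV)
    m=cv2.inRange(hsv,(105,150,60),(130,255,255))
    n,l,s,ce=cv2.connectedComponentsWithStats(m)
    return [(ce[i],s[i,4]) for i in range(1,n) if s[i,4]>amin]
def jars(c,z1=78,z0=62):
    out=[]
    for ce,a in blobs(c):
        p=ray(c,*ce,z1)[:2]
        for _ in range(4):
            h=cyl(c,p[0],p[1],z0,z1); e=ce-cen(h)
            p=p+ray(c,*ce,z1)[:2]-ray(c,*(ce-e),z1)[:2]
        out.append([*np.round(p,1),int(a),int(cv2.contourArea(h))])
    return out
E
python3 - <<'E'
from h import *
for n in('top','scene'):
    c=cap(n); print(n); [print(j) for j in jars(c)]
    if n=='top': a=cv2.resize(c['img'][140:270,160:370],None,fx=3.8,fy=3.8,interpolation=cv2.INTER_CUBIC); 
cv2.imwrite('pics/c1.png',a)
E
```

```text
top
[np.float64(579.0), np.float64(-433.2), 371, 393]
[np.float64(536.6), np.float64(-333.0), 368, 387]
[np.float64(488.6), np.float64(-244.1), 364, 383]
[np.float64(476.4), np.float64(-425.0), 380, 400]
[np.float64(431.2), np.float64(-332.6), 372, 396]
scene
[np.float64(578.6), np.float64(-429.7), 210, 230]
[np.float64(476.2), np.float64(-424.0), 240, 244]
[np.float64(535.7), np.float64(-331.7), 253, 257]
[np.float64(430.9), np.float64(-329.8), 264, 273]
[np.float64(488.8), np.float64(-242.3), 284, 288]
```

View pics/c1.png

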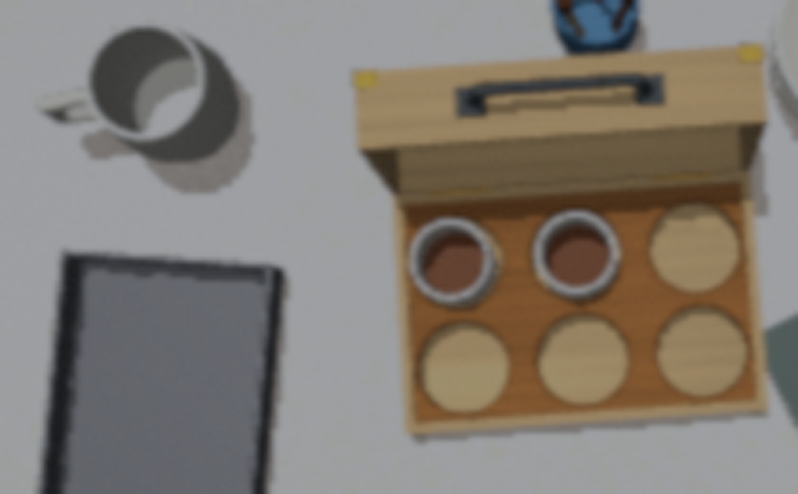

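```bash
cat > case.py <<'E'
from h import *
L={0:(-42,-96),1:(-42,0),2:(-42,96),3:(42,-96),4:(42,0),5:(42,96)} 
# rear row 58 from hinge; case half 96 => hinge at x=96 (rear at 38, front -46)
L={k:(x-4,y) for k,(x,y) in L.items()}
def world(p,q): c,s=np.cos(p[2]),np.sin(p[2]); return np.array([p[0]+c*q[0]-s*q[1],p[1]+s*q[0]+c*q[1]])
def vis(c,x,y):
    H=[cyl(c,x,y,z,z,36) for z in(36.,24.)]
    return cv2.intersectConvexConvex(*H)[1]
def fit(c,guess):
    img=cv2.GaussianBlur(c['img'],(0,0),.7)
    hsv=cv2.cvtColor(img,cv2.COLOR_BGR2HSV)
    m=cv2.inRange(hsv,(10,40,110),(30,130,255))
    obs={}
    n,l,s,ce=cv2.connectedComponentsWithStats(m,connectivity=4)
    for k,q in L.items():
        w=world(guess,q);e=proj(c,[*w,36]);
        for i in range(1,n):
            if np.hypot(*(ce[i]-e))<8 and 200<s[i,4]<650: obs[k]=ce[i]; print(k,s[i,4],cv2.contourArea(vis(c,*w)))
    f=lambda p:np.concatenate([cen(vis(c,*world(p,L[k])))-obs[k] for k in obs])
    r=least_squares(f,guess,diff_step=1e-3,x_scale=[1,1,.01]); return r.x,r.fun,list(obs)
E
python3 - <<'E'
from case import *
c=cap('top');g=lambda u,v:ray(c,160+u/3.8,140+v/3.8,36)[:2]
P=np.array([g(465,368),g(583,361),g(702,352),g(695,248)]);print(P.round(1))
d=P[0]-P[2]; th=np.arctan2(-d[0],d[1]); 
q=P[1]; c0=q-(world([0,0,th],L[1])); print('guess',c0,th)
r=fit(c,[*c0,th]);print(r)
for k in L: print(k,world(r[0],L[k]).round(1))
h=lambda u,v,z:ray(c,160+u/3.8,140+v/3.8,z).round(1)
print('tub',h(65,253,55),h(283,270,55))
print('tub bottom',ray(c,170,294,55).round(1),ray(c,227,296,55).round(1))
print('handle ends',h(458,90,262),h(660,80,262), 'lid top front edge',h(360,150,232),h(765,122,232),'back',h(355,72,232),h(762,45,232))
c=cap('scene'); s=r[0]
try:
  r=fit(c,s);print(r)
  for k in L: print(k,world(r[0],L[k]).round(1))
except Exception as e: print(e)
E
```

```text
[[ 504.3   84.2]
 [ 507.4  -10.3]
 [ 512.1 -105.6]
 [ 595.6 -102.6]]
guess [553.39498431  -8.40372949] 0.04091795914565384Traceback (most recent call last):
  File "<stdin>", line 6, in <module>
  File "case.py", line 20, in fit
    r=least_squares(f,guess,diff_step=1e-3,x_scale=[1,1,.01]); return r.x,r.fun,list(obs)
    return func(*args, **kwargs)
    vector_fun = VectorFunction(
        fun_wrapped,
    ...<6 lines>...
        workers=workers
    )
    self._update_fun()
    ~~~~~~~~~~~~~~~~^^
    self.f = self.fun_wrapped(xp_copy(self.x))
             ~~~~~~~~~~~~~~~~^^^^^^^^^^^^^^^^^
    return np.atleast_1d(self.fun(x))
                         ~~~~~~~~^^^
    return self.f(x, *self.args, **self.kwargs)
           ~~~~~~^^^^^^^^^^^^^^^^^^^^^^^^^^^^^^
  File "case.py", line 19, in <lambda>
    f=lambda p:np.concatenate([cen(vis(c,*world(p,L[k])))-obs[k] for k in obs])
               ~~~~~~~~~~~~~~^^^^^^^^^^^^^^^^^^^^^^^^^^^^^^^^^^^^^^^^^^^^^^^^^^
ValueError: need at least one array to concatenate
```

```bash
python3 - <<'E'
s=open('case.py').read()
a=s.index("    img=cv2");b=s.index("    f=lambda")
s=s[:a]+'''    B=cv2.GaussianBlur(c['img'],(0,0),.6); hsv=cv2.cvtColor(B,cv2.COLOR_BGR2HSV); obs={}
    for k,q in L.items():
        e=proj(c,[*world(guess,q),36]); w=vis(c,*world(guess,q)); A=cv2.contourArea(w); R=int(1.25*np.sqrt(A/3.14))
        x,y=np.int32(e.round()); sub=hsv[y-R:y+R+1,x-R:x+R+1,1]
        _,m=cv2.threshold(sub,0,255,cv2.THRESH_BINARY_INV|cv2.THRESH_OTSU)
        n,l,st,ce=cv2.connectedComponentsWithStats(m,connectivity=4)
        i=1+np.argmax(st[1:,4]); ok=hsv[y,x,0]<30 and .8<st[i,4]/A<1.2 and hsv[y,x,2]>110
        print(k,hsv[y,x],st[i,4],int(A),ok)
        if ok: obs[k]=ce[i]+[x-R,y-R]
'''+s[b:]
open('case.py','w').write(s)
E
cat > m.py <<'E'
from case import *
c=cap('top')
r=fit(c,[553.4,-8.4,.041]);print(r)
for k in L: print(k,world(r[0],L[k]).round(1))
h=lambda u,v,z:ray(c,160+u/3.8,140+v/3.8,z).round(1)
print('tub',h(65,253,55),h(283,270,55))
print('tub bottom',ray(c,170,294,55).round(1),ray(c,227,296,55).round(1))
print('handle ends',h(458,90,262),h(660,80,262), 'lid top front edge',h(360,150,232),h(765,122,232),'back',h(355,72,232),h(762,45,232))
c=cap('scene')
r=fit(c,r[0]);print(r)
for k in L: print(k,world(r[0],L[k]).round(1))
E
python3 m.py
```

```text
0 [ 19  93 151] 436 432 True
1 [ 19  89 158] 449 433 True
2 [ 21  83 157] 435 429 True
3 [ 19  93 151] 506 421 False
4 [ 10 128  98] 264 422 False
5 [ 10 126  99] 287 419 False
(array([ 5.55440056e+02, -7.03922155e+00,  4.27498328e-02]), array([ 0.02873749,  0.00352133,  0.04708492, -0.01450003, -0.07586251,
        0.01030068]), [0, 1, 2])
0 [ 513.6 -104.9]
1 [509.5  -9. ]
2 [505.4  86.9]
3 [ 597.5 -101.3]
4 [593.4  -5.4]
5 [589.3  90.5]
tub [603.5 399.2  55. ] [585.3 225.7  55. ]
tub bottom [343.5 419.5  55. ] [333.3 250.1  55. ]
handle ends [690.3  66.6 262. ] [693.4 -72.6 262. ] lid top front edge [654.7 138.8 232. ] [ 666.8 -146.2  232. ] back [710.3 141.6 232. ] [ 721.7 -146.   232. ]
0 [ 17  95 140] 282 263 True
1 [ 18  95 151] 329 305 True
2 [ 18  96 154] 462 356 False
3 [ 17  95 148] 292 249 True
4 [ 17  18 125] 411 288 False
5 [ 10 131  74] 442 335 False
(array([ 5.53902952e+02, -3.69352035e+00,  7.03956426e-02]), array([-0.5509403 ,  0.07505864,  0.27470709,  0.39812821,  0.26833124,
       -0.50600708]), [0, 1, 3])
0 [ 514.8 -102.7]
1 [508.   -6.9]
2 [501.3  88.8]
3 [598.6 -96.8]
4 [591.8  -1. ]
5 [585.1  94.7]
```

>>> {"op": "play_rows", "data": {
  "plan": [
    [23,30,0,0,0,-0.06,1],
    [23,30,0,0,0,-0.06,1],
    [23,30,0,0,0,-0.06,1],
    [23,30,0,0,0,0,1],
    [23,30,0,0,0,0,1]
  ],
  "grip_force": 40
}}

```text
time_s: 0.77
eef_pos: [231.7, -359.7, 229.5]
ee_rot: [-0.0, 1.0, 0.014, -0.0]
force: [0.4, -0.5, -0.6]
grip_width: 0.998
```

>>> {"op": "play_rows", "data": {
  "plan": [
    [23,30,0,0,0,0,1],
    [23,30,0,0,0,0,1],
    [23,30,0,0,0,0,1],
    [23,30,0,0,0,0,1],
    [23,30,0,0,0,0,1]
  ]
}}

```text
time_s: 1.18
eef_pos: [350.1, -201.3, 230.2]
ee_rot: [0.001, 1.0, 0.012, 0.0]
force: [-0.1, -0.5, -0.1]
grip_width: 1.001
```

>>> {"op": "play_rows", "data": {
  "plan": [
    [23,30,0,0,0,0,1],
    [23,30,0,0,0,0,1],
    [23,30,0,0,0,0,1],
    [23,30,0,0,0,0,1],
    [23,30,0,0,0,0,1]
  ]
}}

```text
time_s: 1.6
eef_pos: [469.2, -41.7, 231.4]
ee_rot: [0.002, 1.0, 0.012, 0.002]
force: [0.5, -0.6, 1.1]
grip_width: 0.999
```

>>> {"op": "play_rows", "data": {
  "plan": [
    [24,26.5,-10,0,0,0.019,1],
    [24,26.5,-20,0,0,0,1],
    [24,26.5,-20,0,0,0,1],
    [24,26.5,-20,0,0,0,1],
    [23,26,-10,0,0,0,1]
  ]
}}

```text
time_s: 2.02
eef_pos: [591.9, 97.6, 152.3]
ee_rot: [0.003, 1.0, 0.024, 0.006]
force: [0.5, -1.0, 0.5]
grip_width: 0.998
```

>>> {"op": "play_rows", "data": {
  "plan": [
    [0,0,0,0,0,0,1],
    [0,0,0,0,0,0,1]
  ]
}}

```text
time_s: 2.18
eef_pos: [593.2, 102.7, 147.8]
ee_rot: [0.002, 1.0, 0.026, 0.003]
force: [-0.9, -1.1, 0.1]
grip_width: 0.996
```

```bash
python3 - <<'E'
from h import *
s=sense();print(s['eef_pos'],s['ee_rot'],s['joints'])
c=cap('top'); d=cap('scene')
a=cv2.resize(c['img'][150:270,240:370],None,fx=3.8,fy=3.8,interpolation=cv2.INTER_CUBIC)
b=cv2.resize(d['img'][130:290,240:400],None,fx=2.85,fy=2.85,interpolation=cv2.INTER_CUBIC)[:456]
cv2.imwrite('pics/a2.png',np.hstack([a,b])[:,:800])
print(blobs(c),blobs(d)[:0])
E
```

```text
[593.15728316 102.69202477 147.77415256] [0.00217311 0.9996471  0.02629228 0.00310858] [-0.02124088  0.54899697  1.37096266 -0.00431584  1.21521935  1.49845396]
[(array([454.55645161, 206.86827957]), np.int32(372)), (array([421.56334232, 222.05390836]), np.int32(371)), (array([392.3030303 , 239.00275482]), np.int32(363)), (array([453.67631579, 241.56315789]), np.int32(380)), (array([423.06756757, 257.76216216]), np.int32(370))] []
```

View pics/a2.png

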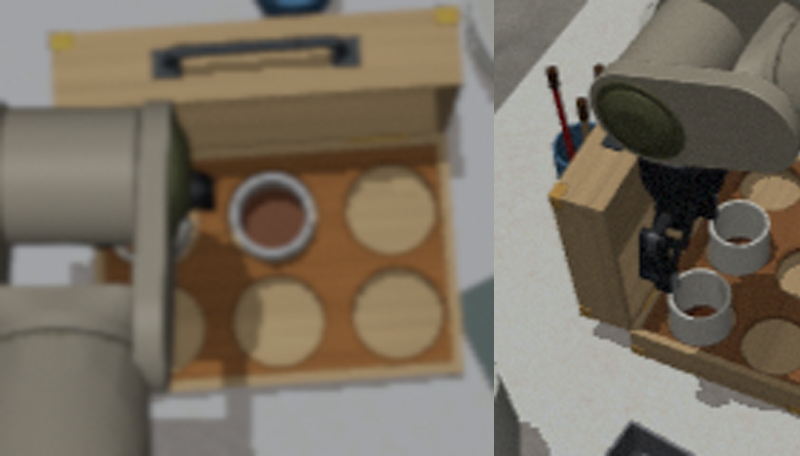

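```bash
python3 - <<'E'
from h import *
c=cap('top'); d=cap('scene')
for z in(250,300,350,400):
  print(z,ray(c,240+155/3.8,150+103/3.8,z).round(),ray(c,240+155/3.8,150+385/3.8,z).round(),'cap edge scene low-left',ray(d,240+(600-494)/2.85,130+120/2.85,z).round(),ray(d,240+(680-494)/2.85,130+145/2.85,z).round())
for p in [(593,103,148),(593,103,250),(593,103,300),(593,103,350)]: print(p,proj(d,p),proj(c,p))
E
```

```text
250 [657.  68. 250.] [462.  71. 250.] cap edge scene low-left [702.  61. 250.] [620.  56. 250.]
300 [649.  63. 300.] [463.  67. 300.] cap edge scene low-left [675.  99. 300.] [598.  94. 300.]
350 [642.  59. 350.] [463.  62. 350.] cap edge scene low-left [648. 137. 350.] [576. 133. 350.]
400 [635.  55. 400.] [463.  58. 400.] cap edge scene low-left [621. 175. 400.] [554. 171. 400.]
(593, 103, 148) [307.82492492 220.6065496 ] [271.82025246 204.80289238]
(593, 103, 250) [306.33396891 196.89199077] [267.72422012 201.49555181]
(593, 103, 300) [305.51859814 183.92302438] [265.46986215 199.67527087]
(593, 103, 350) [304.63874716 169.92846142] [263.02576208 197.70178272]
```

>>> {"op": "play_rows", "data": {
  "plan": [
    [-5,-11,-15,0,0,0,1],
    [0,0,-25,-0.006,0.004,-0.009,1],
    [0,0,-25,0,0,0,1],
    [0,0,-25,0,0,0,1],
    [0,0,-10,0,0,0,1]
  ]
}}

```text
time_s: 2.8
eef_pos: [589.5, 84.2, 55.5]
ee_rot: [0.006, 1.0, 0.017, 0.01]
force: [-0.0, 0.3, -0.3]
grip_width: 1.0
```

>>> {"op": "play_rows", "data": {
  "plan": [
    [0,0,0,0,0,0,1],
    [0,0,0,0,0,0,1]
  ]
}}

```text
time_s: 2.97
eef_pos: [588.8, 82.8, 55.5]
ee_rot: [0.006, 1.0, 0.016, 0.01]
force: [0.3, -0.6, -0.8]
grip_width: 0.999
```

>>> {"op": "play_rows", "data": {
  "plan": [
    [0,4.5,0,0.006,0.01,0.006,1],
    [0,4.5,0,0.006,0.01,0.005,1],
    [0,0,-8,0,0,0,1],
    [0,0,-8,0,0,0,1],
    [0,0,0,0,0,0,1]
  ]
}}

```text
time_s: 3.38
eef_pos: [591.5, 92.4, 44.1]
ee_rot: [-0.0, 1.0, 0.022, 0.003]
force: [-1.4, 0.3, -0.4]
grip_width: 0.997
```

```bash
cat >> h.py <<'E'
from scipy.spatial.transform import Rotation as Ro
def d(x,y,z,yaw=.043):
    s=sense(); q=s['ee_rot']; R=Ro.from_quat([q[1],q[2],q[3],q[0]])
    T=Ro.from_euler('z',yaw)*Ro.from_rotvec([np.pi,0,0])
    print('t',round(s['time_s'],2),'pos',s['eef_pos'].round(1),'go',(np.array([x,y,z])-s['eef_pos']).round(1),'turn',(T*R.inv()).as_rotvec().round(3),'F',s['force'].round(1),'M',s['wrist_torque'].round(2),'g',round(s['grip_width'],3))
E
python3 -c "
from h import *
d(589,92,38)"
```

```text
t 3.38 pos [591.5  92.4  44.1] go [-2.5 -0.4 -6.1] turn [-0.001  0.007 -0.001] F [-1.4  0.3 -0.4] M [-0.01 -0.01  0.  ] g 0.997
```

>>> {"op": "play_rows", "data": {
  "plan": [
    [-2.5,0,-6,0,0.007,0,1],
    [0,0,0,0,0,0,-1],
    [0,0,0,0,0,0,-1],
    [0,0,0,0,0,0,-1],
    [0,0,0,0,0,0,-1]
  ]
}}

```text
time_s: 3.8
eef_pos: [588.9, 92.5, 37.6]
ee_rot: [-0.0, 1.0, 0.022, -0.0]
force: [0.3, 0.0, 0.1]
grip_width: 0.751
```

>>> {"op": "play_rows", "data": {
  "plan": [
    [0,0,0,0,0,0,-1],
    [0,0,0,0,0,0,-1],
    [0,0,0,0,0,0,-1]
  ]
}}

```text
time_s: 4.05
eef_pos: [588.9, 92.4, 37.5]
ee_rot: [-0.001, 1.0, 0.022, -0.0]
force: [1.2, -1.0, -0.4]
grip_width: 0.751
```

```bash
python3 -c "
from h import *
d(589,92,38)"
```

```text
t 4.05 pos [588.9  92.4  37.5] go [ 0.1 -0.4  0.5] turn [-0.001 -0.001 -0.001] F [ 1.2 -1.  -0.4] M [ 0.07 -0.03  0.04] g 0.751
```

>>> {"op": "play_rows", "data": {
  "plan": [
    [0,0,15,0,0,0,-1],
    [0,0,30,0,0,0,-1],
    [0,0,35,0,0,0,-1],
    [-5,15,30,0,0,0,-1],
    [-9,35,5,0,0,0,-1]
  ]
}}

```text
time_s: 4.47
eef_pos: [573.4, 138.4, 153.6]
ee_rot: [-0.0, 1.0, 0.019, -0.004]
force: [1.0, -0.5, -0.7]
grip_width: 0.753
```

>>> {"op": "play_rows", "data": {
  "plan": [
    [-10,38,0,0,0,0,-1],
    [-10,38,0,0,0,0,-1],
    [-10,36,0,0,0,0,-1],
    [-8,30,0,0,0,0,-1],
    [-8,20,0,0,0,0,-1]
  ]
}}

```text
time_s: 4.88
eef_pos: [525.4, 307.7, 157.6]
ee_rot: [-0.001, 1.0, 0.017, -0.001]
force: [-0.1, -0.3, 0.2]
grip_width: 0.753
```

>>> {"op": "play_rows", "data": {
  "plan": [
    [0,0,0,0,0,0,-1]
  ]
}}

```text
time_s: 4.97
eef_pos: [523.5, 311.3, 157.5]
ee_rot: [-0.001, 1.0, 0.019, -0.001]
force: [-0.3, 0.1, -0.3]
grip_width: 0.751
```

```bash
python3 -c "
from h import *
d(526,319,40)
c=cap('scene','s3.png'); cap('top','t3.png')
cv2.imwrite('pics/s3.png',np.hstack([c['img'][100:400,150:470],cv2.imread('pics/t3.png')[100:400,120:520]]))"
```

```text
t 4.97 pos [523.5 311.3 157.5] go [   2.5    7.7 -117.5] turn [-0.002 -0.002  0.005] F [-0.3  0.1 -0.3] M [-0.04 -0.01 -0.05] g 0.751
```

View pics/s3.png

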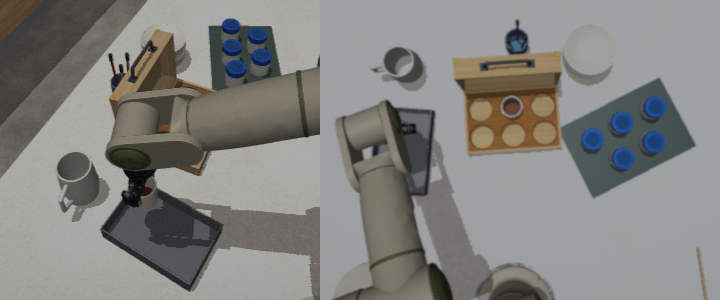

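>>> {"op": "play_rows", "data": {
  "plan": [
    [2,7,-28,0,0,0.004,-1],
    [0,0,-30,0,0,0,-1],
    [0,0,-30,0,0,0,-1],
    [0,0,-15,0,0,0,-1],
    [0,0,-8,0,0,0,-1]
  ]
}}

```text
time_s: 5.48
eef_pos: [531.2, 309.8, 45.4]
ee_rot: [-0.001, 1.0, 0.017, 0.003]
force: [-0.2, -0.9, -0.5]
grip_width: 0.75
```

>>> {"op": "play_rows", "data": {
  "plan": [
    [0,0,-3,0,0,0,-1],
    [0,0,0,0,0,0,-1]
  ]
}}

```text
time_s: 5.65
eef_pos: [531.4, 307.4, 40.6]
ee_rot: [-0.0, 1.0, 0.016, 0.002]
force: [0.6, -0.4, 0.7]
grip_width: 0.75
```

```bash
python3 -c "
from h import *
d(526,319,37)"
```

```text
t 5.65 pos [531.4 307.4  40.6] go [-5.4 11.6 -3.6] turn [-0.001  0.003  0.012] F [ 0.6 -0.4  0.7] M [0.   0.02 0.03] g 0.75
```

>>> {"op": "play_rows", "data": {
  "plan": [
    [0,10,0,0,0,0,-1],
    [0,0,-3.5,0,0,0,-1],
    [0,0,0,0,0,0,1],
    [0,0,0,0,0,0,1],
    [0,0,0,0,0,0,1]
  ]
}}

```text
time_s: 6.07
eef_pos: [534.2, 318.6, 41.3]
ee_rot: [-0.002, 1.0, 0.015, 0.005]
force: [-0.2, 0.0, -0.4]
grip_width: 0.993
```

>>> {"op": "play_rows", "data": {
  "plan": [
    [0,0,0,0,0,0,1],
    [0,0,20,0,0,0,1],
    [0,0,30,0,0,0,1],
    [0,0,35,0,0,0,1],
    [2,-20,30,0,0,0.01,1]
  ]
}}

```text
time_s: 6.48
eef_pos: [532.0, 299.2, 154.5]
ee_rot: [0.0, 1.0, 0.022, -0.001]
force: [0.0, 0.1, 0.5]
grip_width: 0.998
```

>>> {"op": "play_rows", "data": {
  "plan": [
    [9,-40,0,0,0,0,1],
    [9,-40,0,0,0,0,1],
    [9,-40,0,0,0,0,1],
    [9,-40,0,0,0,0,1],
    [9,-40,0,0,0,0,1]
  ]
}}

```text
time_s: 6.9
eef_pos: [578.7, 98.3, 165.6]
ee_rot: [-0.002, 1.0, 0.027, 0.008]
force: [1.0, 0.5, -0.5]
grip_width: 1.002
```

>>> {"op": "play_rows", "data": {
  "plan": [
    [9,-40,0,0,0,0,1],
    [7,-30,0,0,0,0,1],
    [0,-15,0,0,0,0,1],
    [0,0,0,0,0,0,1]
  ]
}}

```text
time_s: 7.23
eef_pos: [595.8, 2.4, 167.1]
ee_rot: [-0.001, 1.0, 0.023, 0.01]
force: [-0.2, 0.1, -1.0]
grip_width: 1.002
```

```bash
python3 -c "
from h import *
d(590,-4,38)"
```

```text
t 7.23 pos [595.8   2.4 167.1] go [  -5.8   -6.4 -129.1] turn [-0.002  0.02  -0.003] F [-0.2  0.1 -1. ] M [-0.02 -0.01  0.06] g 1.002
```

>>> {"op": "play_rows", "data": {
  "plan": [
    [-6,-4,-20,0,0.02,0,1],
    [0,0,-22,0,0,0,1],
    [0,0,-22,0,0,0,1],
    [0,0,-22,0,0,0,1],
    [0,0,-15,0,0,0,1]
  ]
}}

```text
time_s: 7.65
eef_pos: [591.5, -0.5, 68.0]
ee_rot: [-0.0, 1.0, 0.023, 0.005]
force: [0.7, -0.1, -0.1]
grip_width: 0.998
```

>>> {"op": "play_rows", "data": {
  "plan": [
    [0,0,0,0,0,0,1]
  ]
}}

```text
time_s: 7.73
eef_pos: [589.9, 0.7, 65.3]
ee_rot: [-0.001, 1.0, 0.023, 0.003]
force: [-1.0, -0.9, -0.0]
grip_width: 0.996
```

```bash
python3 -c "
from h import *
d(590,-4,38)"
```

```text
t 7.73 pos [589.9   0.7  65.3] go [  0.1  -4.7 -27.3] turn [-0.001  0.006 -0.003] F [-1.  -0.9 -0. ] M [ 0.07  0.04 -0.05] g 0.996
```

>>> {"op": "play_rows", "data": {
  "plan": [
    [0,-4,-9,0,0.005,0,1],
    [0,0,-9,0,0,0,1],
    [0,0,-8,0,0,0,1],
    [0,0,0,0,0,0,1],
    [0,0,0,0,0,0,-1]
  ]
}}

```text
time_s: 8.15
eef_pos: [591.1, -2.0, 39.6]
ee_rot: [-0.0, 1.0, 0.024, 0.002]
force: [-0.2, -0.4, 0.3]
grip_width: 0.878
```

>>> {"op": "play_rows", "data": {
  "plan": [
    [0,0,0,0,0,0,-1],
    [0,0,0,0,0,0,-1],
    [0,0,0,0,0,0,-1],
    [0,0,0,0,0,0,-1],
    [0,0,0,0,0,0,-1]
  ]
}}

```text
time_s: 8.57
eef_pos: [592.3, -2.5, 41.7]
ee_rot: [0.0, 1.0, 0.024, 0.004]
force: [0.7, -0.2, -1.6]
grip_width: 0.727
```

```bash
python3 -c "
from h import *
d(590,-4,38)"
```

```text
t 8.57 pos [592.3  -2.5  41.7] go [-2.3 -1.5 -3.7] turn [ 0.     0.007 -0.005] F [ 0.7 -0.2 -1.6] M [-0.03 -0.01  0.05] g 0.727
```

```bash
python3 -c "
from h import *
d(590,-4,38)
c=cap('scene'); t=cap('top')
a=cv2.resize(c['img'][150:300,230:400],None,fx=2.6,fy=2.6,interpolation=cv2.INTER_CUBIC)
b=cv2.resize(t['img'][150:300,230:380],None,fx=2.4,fy=2.6,interpolation=cv2.INTER_CUBIC)
cv2.imwrite('pics/s4.png',np.hstack([a,b])[:,:800])"
```

```text
t 8.57 pos [592.3  -2.5  41.7] go [-2.3 -1.5 -3.7] turn [ 0.     0.007 -0.005] F [ 0.7 -0.2 -1.6] M [-0.03 -0.01  0.05] g 0.727
```

View pics/s4.png

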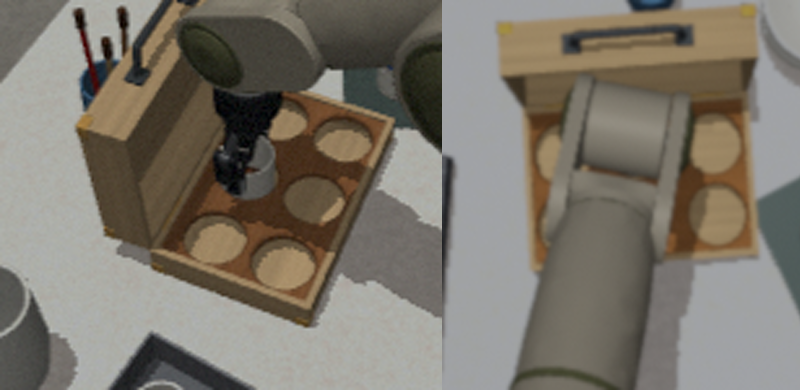

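>>> {"op": "play_rows", "data": {
  "plan": [
    [0,0,0,0,0,0,-1],
    [0,0,0,0,0,0,-1],
    [0,0,10,0,0,0,-1],
    [0,0,20,0,0,0,-1],
    [0,0,25,0,0,0,-1]
  ]
}}

```text
time_s: 9.08
eef_pos: [590.1, -2.8, 94.4]
ee_rot: [-0.0, 1.0, 0.024, -0.0]
force: [-0.6, 0.2, -0.7]
grip_width: 0.726
```

>>> {"op": "play_rows", "data": {
  "plan": [
    [0,0,25,0,0,0,-1],
    [0,0,25,0,0,0,-1],
    [0,0,0,0,0,0,-1]
  ]
}}

```text
time_s: 9.33
eef_pos: [591.2, -2.8, 153.1]
ee_rot: [0.0, 1.0, 0.024, 0.003]
force: [0.3, -0.9, -0.4]
grip_width: 0.725
```

```bash
python3 -c "
from h import *
d(406,327,40)
c=cap('scene'); t=cap('top')
a=cv2.resize(c['img'][130:280,230:400],None,fx=2.6,fy=2.6,interpolation=cv2.INTER_CUBIC)
b=cv2.resize(t['img'][150:300,170:320],None,fx=2.4,fy=2.6,interpolation=cv2.INTER_CUBIC)
cv2.imwrite('pics/s5.png',np.hstack([a,b])[:,:800])"
```

```text
t 9.33 pos [591.2  -2.8 153.1] go [-185.2  329.8 -113.1] turn [ 0.001  0.006 -0.005] F [ 0.3 -0.9 -0.4] M [-0.04 -0.04  0.01] g 0.725
```

View pics/s5.png

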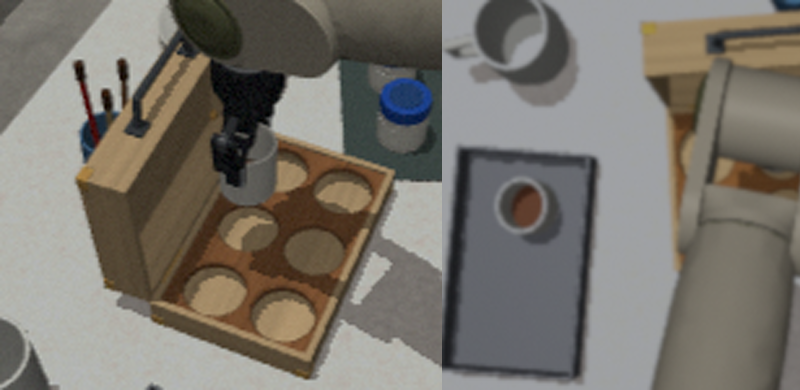

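>>> {"op": "play_rows", "data": {
  "plan": [
    [-10,20,5,0,0,0,-1],
    [-18,33,0,0,0,0,-1],
    [-18,33,0,0,0,0,-1],
    [-18,33,0,0,0,0,-1],
    [-18,33,0,0,0,0,-1]
  ]
}}

```text
time_s: 9.85
eef_pos: [503.6, 148.6, 148.3]
ee_rot: [-0.0, 1.0, 0.019, -0.005]
force: [0.2, -0.1, 0.1]
grip_width: 0.723
```

>>> {"op": "play_rows", "data": {
  "plan": [
    [-18,33,0,0,0,0,-1],
    [-18,33,0,0,0,0,-1],
    [-18,33,0,0,0,0,-1],
    [-18,33,0,0,0,0,-1],
    [-15,25,0,0,0,0,-1]
  ]
}}

```text
time_s: 10.27
eef_pos: [406.8, 312.3, 143.0]
ee_rot: [0.001, 1.0, 0.018, -0.01]
force: [-0.2, 0.3, -0.6]
grip_width: 0.724
```

>>> {"op": "play_rows", "data": {
  "plan": [
    [0,0,0,0,0,0,-1]
  ]
}}

```text
time_s: 10.35
eef_pos: [403.3, 315.6, 142.0]
ee_rot: [0.001, 1.0, 0.02, -0.012]
force: [-0.2, 0.6, -0.8]
grip_width: 0.726
```

```bash
python3 -c "
from h import *
d(406,327,40)"
```

```text
t 10.35 pos [403.3 315.6 142. ] go [   2.7   11.4 -102. ] turn [ 0.002 -0.024  0.002] F [-0.2  0.6 -0.8] M [ 0.03  0.01 -0.01] g 0.726
```

>>> {"op": "play_rows", "data": {
  "plan": [
    [2,11,-15,0,-0.02,0,-1],
    [0,0,-20,0,0,0,-1],
    [0,0,-20,0,0,0,-1],
    [0,0,-20,0,0,0,-1],
    [0,0,-12,0,0,0,-1]
  ]
}}

```text
time_s: 10.77
eef_pos: [402.4, 327.8, 49.9]
ee_rot: [0.002, 1.0, 0.023, -0.003]
force: [-0.2, 0.3, -0.9]
grip_width: 0.727
```

>>> {"op": "play_rows", "data": {
  "plan": [
    [0,5,0,0,0,0,-1],
    [0,0,0,0,0,0,-1]
  ]
}}

```text
time_s: 10.93
eef_pos: [400.3, 331.5, 46.1]
ee_rot: [0.003, 1.0, 0.022, -0.007]
force: [1.1, -0.4, -0.9]
grip_width: 0.727
```

```bash
python3 -c "
from h import *
d(406,327,40)"
```

```text
t 10.93 pos [400.3 331.5  46.1] go [ 5.7 -4.5 -6.1] turn [ 0.007 -0.013 -0.002] F [ 1.1 -0.4 -0.9] M [0.04 0.   0.  ] g 0.727
```

>>> {"op": "play_rows", "data": {
  "plan": [
    [3,-3,-3,0,-0.01,0,-1],
    [0,0,-2,0,0,0,-1],
    [0,0,0,0,0,0,-1]
  ]
}}

```text
time_s: 11.18
eef_pos: [404.1, 328.3, 41.6]
ee_rot: [0.003, 1.0, 0.022, -0.001]
force: [-0.2, 0.6, 0.3]
grip_width: 0.732
```

```bash
python3 -c "
from h import *
d(406,327,40)"
```

```text
t 11.18 pos [404.1 328.3  41.6] go [ 1.9 -1.3 -1.6] turn [ 0.007 -0.002 -0.002] F [-0.2  0.6  0.3] M [-0.    0.05 -0.01] g 0.732
```

>>> {"op": "play_rows", "data": {
  "plan": [
    [0,0,0,0,0,0,1],
    [0,0,0,0,0,0,1],
    [0,0,0,0,0,0,1],
    [0,0,10,0,0,0,1],
    [0,0,30,0,0,0,1]
  ]
}}

```text
time_s: 11.6
eef_pos: [402.7, 327.2, 80.7]
ee_rot: [0.005, 1.0, 0.022, -0.003]
force: [0.1, 0.3, -0.9]
grip_width: 0.998
```

>>> {"op": "play_rows", "data": {
  "plan": [
    [0,0,35,0,0,0,1],
    [2,-15,30,0,0,0,1],
    [6,-40,5,0,0,0,1],
    [6,-40,0,0,0,0,1],
    [6,-40,0,0,0,0,1]
  ]
}}

```text
time_s: 12.02
eef_pos: [423.7, 194.0, 164.0]
ee_rot: [0.002, 1.0, 0.027, 0.004]
force: [0.5, -0.7, -0.3]
grip_width: 0.998
```

>>> {"op": "play_rows", "data": {
  "plan": [
    [6,-40,0,0,0,0,1],
    [6,-40,0,0,0,0,1],
    [6,-40,0,0,0,0,1],
    [6,-40,0,0,0,0,1],
    [6,-40,0,0,0,0,1]
  ]
}}

```text
time_s: 12.43
eef_pos: [453.2, -12.9, 170.5]
ee_rot: [0.003, 1.0, 0.029, 0.009]
force: [1.3, 0.3, -0.3]
grip_width: 0.997
```

>>> {"op": "play_rows", "data": {
  "plan": [
    [6,-40,0,0,0,0,1],
    [6,-40,0,0,0,0,1],
    [6,-40,0,0,0,0,1],
    [6,-40,0,0,0,0,1],
    [0,-15,0,0,0,0,1]
  ]
}}

```text
time_s: 12.85
eef_pos: [476.5, -197.6, 176.3]
ee_rot: [0.005, 1.0, 0.027, 0.012]
force: [0.5, 1.0, 0.1]
grip_width: 1.002
```

```bash
python3 -c "
from h import *
d(489,-243,38)
c=cap('scene'); t=cap('top')
print(jars(c),jars(t))
cv2.imwrite('pics/s6.png',np.hstack([c['img'][100:400,230:550],t['img'][100:400,160:520]])[:,:800])"
```

```text
t 12.85 pos [ 476.5 -197.6  176.3] go [  12.5  -45.4 -138.3] turn [ 0.01   0.024 -0.011] F [0.5 1.  0.1] M [0.08 0.02 0.01] g 1.002
[[np.float64(585.9), np.float64(-422.0), 133, 231], [np.float64(474.3), np.float64(-422.3), 230, 244], [np.float64(552.0), np.float64(-328.2), 103, 256], [np.float64(430.4), np.float64(-329.5), 270, 273], [np.float64(487.0), np.float64(-239.0), 254, 289]] [[np.float64(579.0), np.float64(-433.2), 371, 393], [np.float64(536.5), np.float64(-332.9), 369, 387], [np.float64(476.4), np.float64(-425.0), 380, 400], [np.float64(424.3), np.float64(-344.9), 177, 397]]
```

View pics/s6.png

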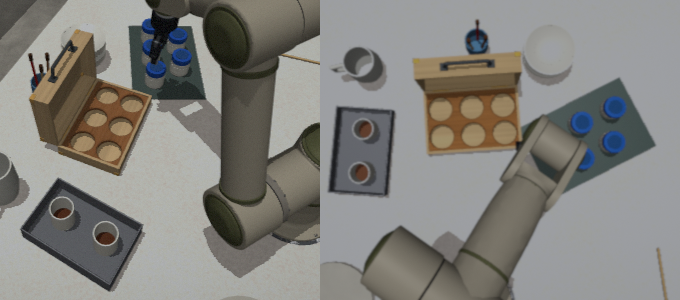

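```bash
sed -i 's/<1.2 and/<1.3 and/' case.py; python3 m.py | grep -v -e tub -e handle
```

```text
0 [ 18  91 151] 429 432 True
1 [ 19  89 158] 442 433 True
2 [ 21  84 158] 437 429 True
3 [ 18  91 151] 506 421 True
4 [ 19  92 155] 439 422 True
5 [ 19  90 155] 435 419 True
(array([ 5.55861623e+02, -8.03467332e+00,  3.76671498e-02]), array([ 0.22613539,  0.07053395,  0.34667687, -0.05699986,  0.13090685,
       -0.20394255, -1.35232178,  0.34785178,  0.3511666 , -0.04024087,
        0.29568365, -0.10656106]), [0, 1, 2, 3, 4, 5])
0 [ 513.5 -105.7]
1 [509.9  -9.8]
2 [506.3  86.2]
3 [ 597.4 -102.5]
4 [593.8  -6.6]
5 [590.2  89.3]
0 [ 17  94 149] 278 263 True
1 [ 18  93 159] 329 305 True
2 [ 18  93 164] 463 356 False
3 [ 18  95 156] 261 249 True
4 [ 17  95 161] 313 288 True
5 [ 18  95 164] 394 335 True
(array([ 5.55556063e+02, -5.23007777e+00,  4.07796544e-02]), array([-0.0828899 ,  0.16979411, -0.17334045,  0.23243541, -0.07377259,
        0.06813681, -0.16495483,  0.12399987,  0.4728963 , -0.51507286]), [0, 1, 3, 4, 5])
0 [ 513.5 -103. ]
1 [509.6  -7.1]
2 [505.7  88.8]
3 [597.4 -99.6]
4 [593.5  -3.7]
5 [589.6  92.2]
```

>>> {"op": "play_rows", "data": {
  "plan": [
    [6,-22,-15,0.01,0.02,-0.01,1],
    [6,-23,-20,0,0,0,1],
    [0,0,-20,0,0,0,1],
    [0,0,-20,0,0,0,1],
    [0,0,0,0,0,0,1]
  ]
}}

```text
time_s: 13.47
eef_pos: [490.1, -232.7, 102.1]
ee_rot: [-0.0, 1.0, 0.027, 0.003]
force: [0.2, 1.0, 0.1]
grip_width: 1.001
```

```bash
python3 -c "
from h import *
d(489,-243,36)"
```

```text
t 13.47 pos [ 490.1 -232.7  102.1] go [ -1.1 -10.3 -66.1] turn [-0.001  0.007 -0.012] F [0.2 1.  0.1] M [0.02 0.02 0.01] g 1.001
```

>>> {"op": "play_rows", "data": {
  "plan": [
    [-1,-8,-15,0,0.007,-0.01,1],
    [0,-2,-20,0,0,0,1],
    [0,0,-15,0,0,0,1],
    [0,0,-10,0,0,0,1],
    [0,0,0,0,0,0,1]
  ]
}}

```text
time_s: 13.88
eef_pos: [491.7, -237.7, 46.1]
ee_rot: [0.001, 1.0, 0.026, 0.002]
force: [0.4, 0.5, 0.3]
grip_width: 0.999
```

```bash
python3 -c "
from h import *
d(488.7,-243,36)"
```

```text
t 13.88 pos [ 491.7 -237.7   46.1] go [ -3.   -5.3 -10.1] turn [ 0.002  0.004 -0.009] F [0.4 0.5 0.3] M [-0.02 -0.02  0.01] g 0.999
```

>>> {"op": "play_rows", "data": {
  "plan": [
    [-3,-6,-8,0,0.004,-0.009,1],
    [0,0,-2,0,0,0,1],
    [0,0,0,0,0,0,1]
  ],
  "grip_force": 50
}}

```text
time_s: 14.13
eef_pos: [489.8, -243.5, 38.4]
ee_rot: [0.002, 1.0, 0.022, 0.001]
force: [-0.3, -0.1, -0.4]
grip_width: 1.004
```

>>> {"op": "play_rows", "data": {
  "plan": [
    [0,0,0,0,0,0,-1],
    [0,0,0,0,0,0,-1],
    [0,0,0,0,0,0,-1],
    [0,0,0,0,0,0,-1],
    [0,0,0,0,0,0,-1]
  ]
}}

```text
time_s: 14.55
eef_pos: [490.4, -244.1, 40.3]
ee_rot: [0.003, 1.0, 0.022, 0.002]
force: [-0.4, -0.4, -2.3]
grip_width: 0.736
```

```bash
python3 -c "
from h import *
d(488.7,-243,36)
for n in('top','scene'): c=cap(n);print(jars(c))"
```

```text
t 14.55 pos [ 490.4 -244.1   40.3] go [-1.7  1.1 -4.3] turn [ 0.006  0.004 -0.001] F [-0.4 -0.4 -2.3] M [ 0.04 -0.01 -0.02] g 0.736
[[np.float64(579.1), np.float64(-433.2), 372, 393], [np.float64(541.0), np.float64(-336.7), 293, 387], [np.float64(476.4), np.float64(-425.0), 381, 400], [np.float64(422.1), np.float64(-347.0), 136, 398]]
[[np.float64(552.7), np.float64(-317.4), 64, 259], [np.float64(430.7), np.float64(-329.9), 256, 273], [np.float64(470.1), np.float64(-241.1), 93, 291]]
```

>>> {"op": "play_rows", "data": {
  "plan": [
    [0,0,15,0,0,0,-1],
    [0,0,25,0,0,0,-1],
    [0,0,30,0,0,0,-1],
    [5,10,25,0,0,0,-1],
    [10,22,0,0,0,0,-1]
  ]
}}

```text
time_s: 15.07
eef_pos: [502.7, -212.7, 136.5]
ee_rot: [0.001, 1.0, 0.02, -0.001]
force: [0.6, 0.4, -1.9]
grip_width: 0.739
```

>>> {"op": "play_rows", "data": {
  "plan": [
    [10,25,0,0,0,0,-1],
    [10,25,0,0,0,0,-1],
    [10,25,0,0,0,0,-1],
    [10,25,0,0,0,0,-1],
    [10,25,0,0,0,0,-1]
  ]
}}

```text
time_s: 15.48
eef_pos: [554.2, -83.8, 138.3]
ee_rot: [0.002, 1.0, 0.018, 0.0]
force: [-0.5, -0.2, -2.3]
grip_width: 0.735
```

>>> {"op": "play_rows", "data": {
  "plan": [
    [10,25,0,0,0,0,-1],
    [10,25,0,0,0,0,-1],
    [10,20,0,0,0,0,-1],
    [0,0,0,0,0,0,-1],
    [0,0,0,0,0,0,-1]
  ]
}}

```text
time_s: 15.9
eef_pos: [585.3, -4.8, 137.0]
ee_rot: [0.001, 1.0, 0.021, -0.001]
force: [0.7, -0.1, -2.3]
grip_width: 0.741
```

```bash
python3 -c "
from h import *
d(595.2,-4.4,43)
for n in('top','scene'): c=cap(n);print(jars(c));print(jars(c,185,169))"
```

```text
t 15.9 pos [585.3  -4.8 137. ] go [  9.9   0.4 -94. ] turn [ 0.002 -0.001  0.001] F [ 0.7 -0.1 -2.3] M [-0.02  0.01  0.04] g 0.741
[[np.float64(579.0), np.float64(-433.2), 371, 393], [np.float64(536.6), np.float64(-332.8), 369, 387], [np.float64(476.4), np.float64(-425.0), 380, 400], [np.float64(431.2), np.float64(-332.5), 372, 396]]
[[np.float64(571.1), np.float64(-404.2), 371, 458], [np.float64(531.8), np.float64(-311.2), 369, 451], [np.float64(476.1), np.float64(-396.7), 380, 466], [np.float64(434.2), np.float64(-311.0), 372, 461]]
[[np.float64(601.9), np.float64(-77.2), 163, 321]]
[[np.float64(564.9), np.float64(4.3), 163, 402]]
```

>>> {"op": "play_rows", "data": {
  "plan": [
    [5,0,-10,0,0,0,-1],
    [5,0,-15,0,0,0,-1],
    [0,0,-15,0,0,0,-1],
    [0,0,-10,0,0,0,-1],
    [0,0,0,0,0,0,-1]
  ]
}}

```text
time_s: 16.42
eef_pos: [595.3, -10.5, 83.4]
ee_rot: [0.001, 1.0, 0.017, -0.0]
force: [0.1, -0.0, -2.0]
grip_width: 0.735
```

```bash
python3 -c "
from h import *
d(595.2,-4.4,80)"
```

```text
t 16.42 pos [595.3 -10.5  83.4] go [-0.1  6.1 -3.4] turn [ 0.003 -0.001  0.009] F [ 0.1 -0.  -2. ] M [-0.03  0.06  0.02] g 0.735
```

>>> {"op": "play_rows", "data": {
  "plan": [
    [0,6,0,0.002,0,0.008,-1],
    [0,0,0,0,0,0,-1]
  ]
}}

```text
time_s: 16.58
eef_pos: [595.1, -5.2, 83.0]
ee_rot: [0.0, 1.0, 0.02, -0.001]
force: [0.9, -0.4, -1.8]
grip_width: 0.734
```

```bash
python3 -c "
from h import *
d(595.2,-4.4,80)
c=cap('scene');t=cap('top')
a=cv2.resize(c['img'][150:270,250:390],None,fx=3.2,fy=3.2,interpolation=cv2.INTER_CUBIC)
b=cv2.resize(t['img'][160:260,260:370],None,fx=3.2,fy=3.84,interpolation=cv2.INTER_CUBIC)
cv2.imwrite('pics/s7.png',np.hstack([a,b])[:,:800])"
```

```text
t 16.58 pos [595.1  -5.2  83. ] go [ 0.1  0.8 -3. ] turn [ 0.    -0.002  0.002] F [ 0.9 -0.4 -1.8] M [ 0.01  0.02 -0.01] g 0.734
```

View pics/s7.png

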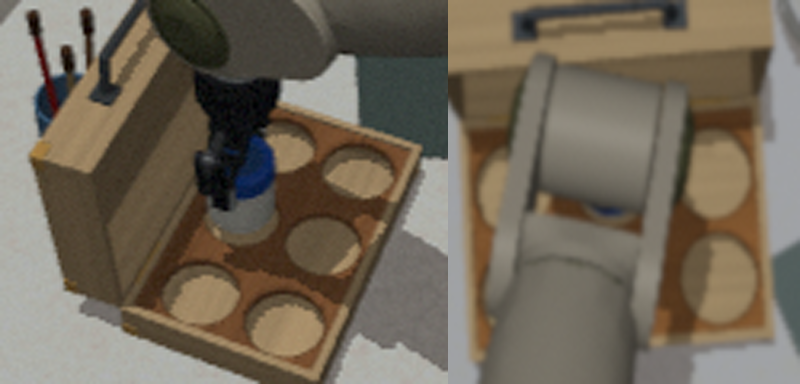

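>>> {"op": "play_rows", "data": {
  "plan": [
    [0,0.5,-5,0,0,0,-1],
    [0,0.5,-5,0,0,0,-1],
    [0,0.5,-4,0,0,0,-1],
    [0,0,0,0,0,0,-1]
  ]
}}

```text
time_s: 17.02
eef_pos: [596.2, -4.2, 70.0]
ee_rot: [0.001, 1.0, 0.02, 0.001]
force: [-1.2, -0.7, -2.6]
grip_width: 0.735
```

```bash
python3 -c "
from h import *
d(595.2,-4.4,43)"
```

```text
t 17.02 pos [596.2  -4.2  70. ] go [ -1.   -0.2 -27. ] turn [0.002 0.003 0.002] F [-1.2 -0.7 -2.6] M [-0.   -0.02  0.03] g 0.735
```

>>> {"op": "play_rows", "data": {
  "plan": [
    [-1,0.2,-6,0,0.003,0,-1],
    [0,0.2,-6,0,0,0,-1],
    [0,0.2,-5,0,0,0,-1],
    [0,0.2,-4,0,0,0,-1],
    [0,0,-2,0,0,0,-1]
  ]
}}

```text
time_s: 17.43
eef_pos: [595.1, -3.3, 44.6]
ee_rot: [0.001, 1.0, 0.02, -0.0]
force: [-1.0, -0.6, -1.6]
grip_width: 0.742
```

```bash
python3 -c "
from h import *
d(595.2,-4.4,43)"
```

```text
t 17.43 pos [595.1  -3.3  44.6] go [ 0.1 -1.1 -1.6] turn [ 0.002 -0.001  0.002] F [-1.  -0.6 -1.6] M [0.   0.01 0.03] g 0.742
```

>>> {"op": "play_rows", "data": {
  "plan": [
    [0,-0.5,-2,0,0,0,-1],
    [0,0,-1.5,0,0,0,-1],
    [0,0,0,0,0,0,-1]
  ]
}}

```text
time_s: 17.68
eef_pos: [595.4, -3.5, 43.6]
ee_rot: [0.001, 1.0, 0.021, -0.0]
force: [0.2, 0.4, -2.7]
grip_width: 0.732
```

>>> {"op": "play_rows", "data": {
  "plan": [
    [0,0,0,0,0,0,0.8],
    [0,0,0,0,0,0,0.8],
    [0,0,0,0,0,0,0.8],
    [0,0,10,0,0,0,0.8],
    [0,0,20,0,0,0,0.8]
  ]
}}

```text
time_s: 18.1
eef_pos: [594.4, -3.5, 72.2]
ee_rot: [0.0, 1.0, 0.02, -0.002]
force: [0.2, -0.6, 0.3]
grip_width: 0.899
```

>>> {"op": "play_rows", "data": {
  "plan": [
    [0,0,25,0,0,0,1],
    [0,0,30,0,0,0,1],
    [-3,-20,20,0,0,0,1],
    [-5,-40,0,0,0,0,1],
    [-5,-40,0,0,0,0,1]
  ]
}}

```text
time_s: 18.52
eef_pos: [582.6, -100.1, 158.2]
ee_rot: [0.001, 1.0, 0.025, 0.002]
force: [0.8, -0.1, -0.7]
grip_width: 1.005
```

>>> {"op": "play_rows", "data": {
  "plan": [
    [-5,-40,0,0,0,0,1],
    [-5,-40,0,0,0,0,1],
    [-5,-40,0,0,0,0,1],
    [-5,-40,0,0,0,0,1],
    [-5,-30,0,0,0,0,1]
  ]
}}

```text
time_s: 18.93
eef_pos: [555.9, -299.0, 164.6]
ee_rot: [0.003, 1.0, 0.026, 0.005]
force: [-0.3, -0.4, -0.2]
grip_width: 1.005
```

```bash
python3 -c "
from h import *
d(536.2,-332.3,38)
for n in('top','scene'): c=cap(n);print(jars(c));print('P',jars(c,81,65))"
```

```text
t 18.93 pos [ 555.9 -299.   164.6] go [ -19.7  -33.3 -126.6] turn [ 0.007  0.011 -0.009] F [-0.3 -0.4 -0.2] M [0.05 0.   0.  ] g 1.005
[[np.float64(594.4), np.float64(-2.2), 324, 368], [np.float64(521.9), np.float64(-330.2), 98, 388], [np.float64(470.8), np.float64(-432.9), 247, 401]]
P [[np.float64(594.1), np.float64(-2.2), 324, 370], [np.float64(521.8), np.float64(-329.6), 98, 390], [np.float64(470.8), np.float64(-432.1), 247, 402]]
[[np.float64(570.9), np.float64(-429.9), 155, 231], [np.float64(485.0), np.float64(-407.6), 101, 246], [np.float64(535.5), np.float64(-330.3), 245, 258], [np.float64(431.1), np.float64(-327.8), 240, 273], [np.float64(594.3), np.float64(-2.2), 332, 349]]
P [[np.float64(569.9), np.float64(-426.6), 155, 232], [np.float64(484.3), np.float64(-404.3), 101, 248], [np.float64(534.7), np.float64(-327.2), 245, 259], [np.float64(430.6), np.float64(-324.8), 240, 275], [np.float64(593.3), np.float64(-0.1), 332, 351]]
```

>>> {"op": "play_rows", "data": {
  "plan": [
    [-10,-18,-15,0.007,0.01,-0.009,1],
    [-9,-18,-20,0,0,0,1],
    [0,-2,-20,0,0,0,1],
    [0,-2,-15,0,0,0,1],
    [0,0,0,0,0,0,1]
  ]
}}

```text
time_s: 19.45
eef_pos: [536.1, -342.6, 96.1]
ee_rot: [0.001, 1.0, 0.019, 0.003]
force: [0.5, -0.3, 0.0]
grip_width: 0.998
```

```bash
python3 -c "
from h import *
d(536.2,-333,38)"
```

```text
t 19.45 pos [ 536.1 -342.6   96.1] go [  0.1   9.6 -58.1] turn [0.003 0.005 0.005] F [ 0.5 -0.3  0. ] M [-0.03  0.02 -0.02] g 0.998
```

>>> {"op": "play_rows", "data": {
  "plan": [
    [0,8,-5,0.003,0.005,0.005,1],
    [0,0,-14,0,0,0,1],
    [0,0,-15,0,0,0,1],
    [0,0,-10,0,0,0,1],
    [0,0,-3,0,0,0,1]
  ]
}}

```text
time_s: 19.87
eef_pos: [539.1, -330.9, 53.2]
ee_rot: [0.002, 1.0, 0.023, 0.002]
force: [-0.9, -0.7, -0.8]
grip_width: 1.002
```

```bash
python3 -c "
from h import *
d(536.2,-333,38)"
```

```text
t 19.87 pos [ 539.1 -330.9   53.2] go [ -2.9  -2.1 -15.2] turn [ 0.003  0.005 -0.004] F [-0.9 -0.7 -0.8] M [ 0.01  0.02 -0.03] g 1.002
```

>>> {"op": "play_rows", "data": {
  "plan": [
    [-3,-2,-8,0.003,0.004,-0.003,1],
    [0,-0.5,-6,0,0,0,1],
    [-0.5,0,-1,0,0,0,1],
    [0,0,0,0,0,0,-1],
    [0,0,0,0,0,0,-1]
  ]
}}

```text
time_s: 20.28
eef_pos: [536.4, -333.1, 39.1]
ee_rot: [0.001, 1.0, 0.023, 0.001]
force: [0.8, -2.1, 1.7]
grip_width: 0.749
```

>>> {"op": "play_rows", "data": {
  "plan": [
    [0,0,0,0,0,0,-1],
    [0,0,0,0,0,0,-1],
    [0,0,0,0,0,0,-1],
    [0,0,0,0,0,0,-1]
  ]
}}

```text
time_s: 20.62
eef_pos: [536.4, -333.2, 39.4]
ee_rot: [0.001, 1.0, 0.022, 0.001]
force: [0.9, -0.6, -0.7]
grip_width: 0.733
```

```bash
python3 -c "
from h import *
d(536.2,-333,38)"
```

```text
t 20.62 pos [ 536.4 -333.2   39.4] go [-0.2  0.2 -1.4] turn [ 0.002  0.002 -0.002] F [ 0.9 -0.6 -0.7] M [-0.04 -0.04  0.08] g 0.733
```

>>> {"op": "play_rows", "data": {
  "plan": [
    [0,0,15,0,0,0,-1],
    [0,0,30,0,0,0,-1],
    [0,0,35,0,0,0,-1],
    [0,10,30,0,0,0,-1],
    [3,25,5,0,0,0,-1]
  ]
}}

```text
time_s: 21.03
eef_pos: [536.0, -298.7, 154.2]
ee_rot: [-0.002, 1.0, 0.02, -0.002]
force: [1.4, -0.8, -2.0]
grip_width: 0.738
```

>>> {"op": "play_rows", "data": {
  "plan": [
    [4,33,0,0,0,0,-1],
    [4,33,0,0,0,0,-1],
    [4,33,0,0,0,0,-1],
    [4,33,0,0,0,0,-1],
    [4,33,0,0,0,0,-1]
  ]
}}

```text
time_s: 21.45
eef_pos: [555.6, -130.1, 157.1]
ee_rot: [-0.0, 1.0, 0.017, -0.0]
force: [0.7, -0.3, -3.0]
grip_width: 0.737
```

>>> {"op": "play_rows", "data": {
  "plan": [
    [4,33,0,0,0,0,-1],
    [4,33,0,0,0,0,-1],
    [4,33,0,0,0,0,-1],
    [4,33,0,0,0,0,-1],
    [4,33,0,0,0,0,-1]
  ]
}}

```text
time_s: 21.87
eef_pos: [574.3, 43.5, 156.7]
ee_rot: [-0.001, 1.0, 0.017, -0.001]
force: [0.4, 0.1, -2.4]
grip_width: 0.739
```

>>> {"op": "play_rows", "data": {
  "plan": [
    [2,30,0,0,0,0,-1],
    [2,15,0,0,0,0,-1],
    [0,0,0,0,0,0,-1]
  ]
}}

```text
time_s: 22.12
eef_pos: [577.3, 97.1, 156.2]
ee_rot: [-0.001, 1.0, 0.02, -0.002]
force: [0.8, -0.2, -3.7]
grip_width: 0.732
```

```bash
python3 -c "
from h import *
d(589.7,90,80)"
```

```text
t 22.12 pos [577.3  97.1 156.2] go [ 12.4  -7.1 -76.2] turn [-0.003 -0.004  0.003] F [ 0.8 -0.2 -3.7] M [ 0.02  0.02 -0.02] g 0.732
```

>>> {"op": "play_rows", "data": {
  "plan": [
    [5,0,-15,0,0,0,-1],
    [5,0,-20,0,0,0,-1],
    [2,0,-20,0,0,0,-1],
    [0,0,-12,0,0,0,-1],
    [0,0,0,0,0,0,-1]
  ]
}}

```text
time_s: 22.53
eef_pos: [589.3, 96.3, 86.9]
ee_rot: [-0.001, 1.0, 0.021, -0.001]
force: [0.3, -0.1, -2.8]
grip_width: 0.739
```

```bash
python3 -c "
from h import *
d(589.7,90,80)"
```

```text
t 22.53 pos [589.3  96.3  86.9] go [ 0.4 -6.3 -6.9] turn [-0.002 -0.003  0.001] F [ 0.3 -0.1 -2.8] M [ 0.03  0.05 -0.02] g 0.739
```

>>> {"op": "play_rows", "data": {
  "plan": [
    [0,-6,-4,0,-0.003,0,-1],
    [0,0,-3,0,0,0,-1],
    [0,0,0,0,0,0,-1]
  ]
}}

```text
time_s: 22.78
eef_pos: [589.5, 88.1, 80.3]
ee_rot: [-0.001, 1.0, 0.02, 0.0]
force: [0.3, 0.3, -2.7]
grip_width: 0.736
```

```bash
python3 -c "
from h import *
d(589.7,90,42.4)"
```

```text
t 22.78 pos [589.5  88.1  80.3] go [  0.2   1.9 -37.9] turn [-0.002  0.001  0.002] F [ 0.3  0.3 -2.7] M [ 0.02  0.02 -0.  ] g 0.736
```

>>> {"op": "play_rows", "data": {
  "plan": [
    [0,2,-5,0,0,0,-1],
    [0,0,-5,0,0,0,-1],
    [0,0,-4,0,0,0,-1],
    [0,0,0,0,0,0,-1]
  ]
}}

```text
time_s: 23.12
eef_pos: [590.4, 89.7, 67.0]
ee_rot: [-0.001, 1.0, 0.02, 0.002]
force: [0.2, -0.6, -3.6]
grip_width: 0.734
```

```bash
python3 -c "
from h import *
d(589.7,90,42.4)"
```

```text
t 23.12 pos [590.4  89.7  67. ] go [ -0.7   0.3 -24.6] turn [-0.001  0.004  0.003] F [ 0.2 -0.6 -3.6] M [ 0.02  0.06 -0.01] g 0.734
```

Base is at about 31 mm, inside the hole, with no contact. Continue down.

>>> {"op": "play_rows", "data": {
  "plan": [
    [-0.7,0,-6,0,0.003,0,-1],
    [0,0,-6,0,0,0,-1],
    [0,0,-5,0,0,0,-1],
    [0,0,-4,0,0,0,-1],
    [0,0,-2,0,0,0,-1]
  ]
}}

```text
time_s: 23.53
eef_pos: [589.9, 90.1, 42.3]
ee_rot: [-0.001, 1.0, 0.02, 0.001]
force: [-7.7, 1.1, 25.8]
grip_width: 0.737
```

>>> {"op": "play_rows", "data": {
  "plan": [
    [0,0,-2,0,0,0,-1],
    [0,0,0,0,0,0,-1]
  ]
}}

```text
time_s: 23.7
eef_pos: [590.2, 90.1, 43.2]
ee_rot: [-0.0, 1.0, 0.021, 0.001]
force: [0.4, 0.2, -4.0]
grip_width: 0.736
```

```bash
python3 -c "
from h import *
d(589.7,90,42.4)"
```

```text
t 23.7 pos [590.2  90.1  43.2] go [-0.5 -0.1 -0.8] turn [-0.001  0.003  0.002] F [ 0.4  0.2 -4. ] M [-0.02 -0.01  0.02] g 0.736
```

>>> {"op": "play_rows", "data": {
  "plan": [
    [0,0,0,0,0,0,0.75],
    [0,0,0,0,0,0,0.75],
    [0,0,0,0,0,0,0.75],
    [0,0,10,0,0,0,0.75],
    [0,0,20,0,0,0,0.75]
  ]
}}

```text
time_s: 24.12
eef_pos: [589.4, 90.1, 71.9]
ee_rot: [-0.0, 1.0, 0.021, -0.0]
force: [0.6, 0.2, -1.2]
grip_width: 0.875
```

>>> {"op": "play_rows", "data": {
  "plan": [
    [0,0,28,0,0,0,1],
    [0,0,32,0,0,0,1],
    [-8,-20,20,0,0,0,1],
    [-14,-38,0,0,0,0,1],
    [-14,-38,0,0,0,0,1]
  ]
}}

```text
time_s: 24.53
eef_pos: [554.8, -3.1, 162.2]
ee_rot: [-0.0, 1.0, 0.025, 0.004]
force: [1.2, -0.3, -1.2]
grip_width: 0.999
```

>>> {"op": "play_rows", "data": {
  "plan": [
    [-14,-38,0,0,0,0,1],
    [-14,-38,0,0,0,0,1],
    [-14,-38,0,0,0,0,1],
    [-14,-38,0,0,0,0,1],
    [-14,-38,0,0,0,0,1]
  ]
}}

```text
time_s: 24.95
eef_pos: [481.8, -198.9, 168.1]
ee_rot: [0.002, 1.0, 0.027, 0.008]
force: [0.0, -0.7, 0.0]
grip_width: 0.995
```

>>> {"op": "play_rows", "data": {
  "plan": [
    [-14,-38,0,0,0,0,1],
    [-14,-30,0,0,0,0,1],
    [-8,-15,0,0,0,0,1],
    [0,0,0,0,0,0,1]
  ]
}}

```text
time_s: 25.28
eef_pos: [441.2, -291.8, 171.5]
ee_rot: [0.004, 1.0, 0.023, 0.01]
force: [0.1, 0.6, -0.0]
grip_width: 1.001
```

```bash
python3 -c "
from h import *
d(431,-332,38)
for n in('top','scene'): c=cap(n);print(jars(c));print('P',jars(c,81,65))"
```

```text
t 25.28 pos [ 441.2 -291.8  171.5] go [ -10.2  -40.2 -133.5] turn [ 0.008  0.02  -0.003] F [ 0.1  0.6 -0. ] M [ 0.04  0.04 -0.  ] g 1.001
[[np.float64(591.0), np.float64(91.1), 331, 372], [np.float64(594.4), np.float64(-2.2), 324, 368], [np.float64(579.1), np.float64(-433.2), 372, 393], [np.float64(480.0), np.float64(-428.9), 310, 400]]
P [[np.float64(590.8), np.float64(90.8), 331, 373], [np.float64(594.1), np.float64(-2.2), 324, 370], [np.float64(578.9), np.float64(-432.3), 372, 395], [np.float64(479.9), np.float64(-428.1), 310, 401]]
[[np.float64(578.4), np.float64(-429.5), 215, 230], [np.float64(430.7), np.float64(-329.3), 264, 273], [np.float64(594.5), np.float64(-2.5), 329, 349], [np.float64(591.0), np.float64(90.6), 365, 389]]
P [[np.float64(577.4), np.float64(-426.1), 215, 232], [np.float64(430.2), np.float64(-326.3), 264, 275], [np.float64(593.5), np.float64(-0.5), 329, 351], [np.float64(590.0), np.float64(92.4), 365, 391]]
```

>>> {"op": "play_rows", "data": {
  "plan": [
    [-5,-19,-15,0.008,0.02,-0.003,1],
    [-4,-20,-20,0,0,0,1],
    [0,0,-20,0,0,0,1],
    [0,0,-15,0,0,0,1],
    [0,0,0,0,0,0,1]
  ]
}}

```text
time_s: 25.8
eef_pos: [437.8, -323.5, 101.7]
ee_rot: [0.001, 1.0, 0.027, 0.002]
force: [-0.4, 0.6, -0.7]
grip_width: 1.001
```

```bash
python3 -c "
from h import *
d(431,-332,38)"
```

```text
t 25.8 pos [ 437.8 -323.5  101.7] go [ -6.8  -8.5 -63.7] turn [ 0.001  0.003 -0.01 ] F [-0.4  0.6 -0.7] M [-0.01  0.03  0.05] g 1.001
```

>>> {"op": "play_rows", "data": {
  "plan": [
    [-6,-9,-10,0,0.003,-0.01,1],
    [-0.5,-1,-15,0,0,0,1],
    [-0.5,-1,-15,0,0,0,1],
    [-0.5,0,-10,0,0,0,1],
    [0,0,0,0,0,0,1]
  ]
}}

```text
time_s: 26.22
eef_pos: [432.7, -333.3, 52.3]
ee_rot: [0.002, 1.0, 0.024, 0.002]
force: [1.1, 0.0, -0.6]
grip_width: 1.002
```

```bash
python3 -c "
from h import *
d(431,-332,38)"
```

```text
t 26.22 pos [ 432.7 -333.3   52.3] go [ -1.7   1.3 -14.3] turn [ 0.004  0.003 -0.005] F [ 1.1  0.  -0.6] M [-0.09  0.05  0.04] g 1.002
```

>>> {"op": "play_rows", "data": {
  "plan": [
    [-1.5,1,-8,0.004,0.003,-0.005,1],
    [0,0,-6,0,0,0,1],
    [-0.5,0,-1,0,0,0,1],
    [0,0,0,0,0,0,-1],
    [0,0,0,0,0,0,-1]
  ]
}}

```text
time_s: 26.63
eef_pos: [431.7, -332.7, 38.2]
ee_rot: [0.001, 1.0, 0.022, 0.001]
force: [0.4, -3.5, 2.3]
grip_width: 0.75
```

>>> {"op": "play_rows", "data": {
  "plan": [
    [0,0,0,0,0,0,-1],
    [0,0,0,0,0,0,-1],
    [0,0,0,0,0,0,-1],
    [0,0,0,0,0,0,-1]
  ]
}}

```text
time_s: 26.97
eef_pos: [431.7, -332.6, 38.6]
ee_rot: [0.001, 1.0, 0.022, 0.001]
force: [-0.9, 0.4, -1.6]
grip_width: 0.737
```

```bash
python3 -c "
from h import *
d(431,-332,38)"
```

```text
t 26.97 pos [ 431.7 -332.6   38.6] go [-0.7  0.6 -0.6] turn [ 0.003  0.002 -0.   ] F [-0.9  0.4 -1.6] M [ 0.01  0.01 -0.03] g 0.737
```

>>> {"op": "play_rows", "data": {
  "plan": [
    [0,0,15,0,0,0,-1],
    [0,0,30,0,0,0,-1],
    [0,0,35,0,0,0,-1],
    [5,8,30,0,0,0,-1],
    [15,22,5,0,0,0,-1]
  ]
}}

```text
time_s: 27.38
eef_pos: [448.2, -302.4, 154.7]
ee_rot: [-0.002, 1.0, 0.019, -0.002]
force: [0.7, -1.5, -2.6]
grip_width: 0.739
```

>>> {"op": "play_rows", "data": {
  "plan": [
    [20,28,0,0,0,0,-1],
    [20,28,0,0,0,0,-1],
    [20,28,0,0,0,0,-1],
    [20,28,0,0,0,0,-1],
    [20,28,0,0,0,0,-1]
  ]
}}

```text
time_s: 27.8
eef_pos: [550.7, -158.7, 158.1]
ee_rot: [0.0, 1.0, 0.016, -0.0]
force: [0.5, -0.5, -3.4]
grip_width: 0.736
```

>>> {"op": "play_rows", "data": {
  "plan": [
    [18,26,0,0,0,0,-1],
    [12,14,0,0,0,0,-1],
    [8,8,0,0,0,0,-1],
    [0,0,0,0,0,0,-1]
  ]
}}

```text
time_s: 28.13
eef_pos: [592.1, -101.7, 157.0]
ee_rot: [-0.001, 1.0, 0.02, -0.001]
force: [0.5, -0.7, -3.4]
grip_width: 0.738
```

```bash
python3 -c "
from h import *
d(598.2,-101.8,80)"
```

```text
t 28.13 pos [ 592.1 -101.7  157. ] go [  6.1  -0.1 -77. ] turn [-0.002 -0.002  0.004] F [ 0.5 -0.7 -3.4] M [-0.   -0.   -0.04] g 0.738
```

>>> {"op": "play_rows", "data": {
  "plan": [
    [3,0,-15,0,0,0,-1],
    [3,0,-20,0,0,0,-1],
    [0,0,-20,0,0,0,-1],
    [0,0,-12,0,0,0,-1],
    [0,0,0,0,0,0,-1]
  ]
}}

```text
time_s: 28.55
eef_pos: [596.6, -105.3, 87.5]
ee_rot: [-0.0, 1.0, 0.019, -0.001]
force: [-0.6, 0.5, -4.0]
grip_width: 0.739
```

```bash
python3 -c "
from h import *
d(598.2,-101.8,80)"
```

```text
t 28.55 pos [ 596.6 -105.3   87.5] go [ 1.6  3.5 -7.5] turn [-0.    -0.002  0.006] F [-0.6  0.5 -4. ] M [0.02 0.06 0.  ] g 0.739
```

>>> {"op": "play_rows", "data": {
  "plan": [
    [1,3.5,-4,0,-0.002,0.005,-1],
    [0,0,-3,0,0,0,-1],
    [0,0,0,0,0,0,-1]
  ]
}}

```text
time_s: 28.8
eef_pos: [597.1, -103.7, 81.0]
ee_rot: [0.0, 1.0, 0.02, 0.0]
force: [-0.3, 0.6, -3.0]
grip_width: 0.74
```

```bash
python3 -c "
from h import *
d(598.2,-101.8,41.6)"
```

```text
t 28.8 pos [ 597.1 -103.7   81. ] go [  1.1   1.9 -39.4] turn [0.    0.    0.003] F [-0.3  0.6 -3. ] M [-0.05 -0.04 -0.01] g 0.74
```

>>> {"op": "play_rows", "data": {
  "plan": [
    [0.5,2,-5,0,0,0,-1],
    [0,0,-5,0,0,0,-1],
    [0,0,-5,0,0,0,-1],
    [0,0,0,0,0,0,-1]
  ]
}}

```text
time_s: 29.13
eef_pos: [598.4, -102.1, 66.6]
ee_rot: [0.001, 1.0, 0.02, 0.002]
force: [-0.5, -0.1, -4.1]
grip_width: 0.736
```

```bash
python3 -c "
from h import *
d(598.2,-101.8,41.6)"
```

```text
t 29.13 pos [ 598.4 -102.1   66.6] go [ -0.2   0.3 -25. ] turn [0.002 0.004 0.003] F [-0.5 -0.1 -4.1] M [-0.03  0.05 -0.02] g 0.736
```

>>> {"op": "play_rows", "data": {
  "plan": [
    [-0.3,0.2,-6,0,0.003,0,-1],
    [0,0,-6,0,0,0,-1],
    [0,0,-5,0,0,0,-1],
    [0,0,-4,0,0,0,-1],
    [0,0,-2,0,0,0,-1]
  ]
}}

```text
time_s: 29.55
eef_pos: [598.2, -101.9, 41.5]
ee_rot: [0.001, 1.0, 0.02, 0.0]
force: [-4.9, 1.3, 19.3]
grip_width: 0.735
```

>>> {"op": "play_rows", "data": {
  "plan": [
    [0,0,-2,0,0,0,-1],
    [0,0,0,0,0,0,-1]
  ]
}}

```text
time_s: 29.72
eef_pos: [598.6, -101.9, 42.3]
ee_rot: [0.001, 1.0, 0.02, 0.001]
force: [0.0, -0.5, -3.8]
grip_width: 0.735
```

```bash
python3 -c "
from h import *
d(598.2,-101.8,41.6)"
```

```text
t 29.72 pos [ 598.6 -101.9   42.3] go [-0.4  0.1 -0.7] turn [0.003 0.002 0.002] F [ 0.  -0.5 -3.8] M [ 0.02 -0.02 -0.  ] g 0.735
```

>>> {"op": "play_rows", "data": {
  "plan": [
    [0,0,0,0,0,0,0.7],
    [0,0,0,0,0,0,0.7],
    [0,0,0,0,0,0,0.7],
    [0,0,10,0,0,0,0.7],
    [0,0,20,0,0,0,0.7]
  ]
}}

```text
time_s: 30.13
eef_pos: [598.0, -101.8, 71.3]
ee_rot: [0.001, 1.0, 0.02, -0.001]
force: [0.1, 0.1, 0.3]
grip_width: 0.852
```

>>> {"op": "play_rows", "data": {
  "plan": [
    [0,0,28,0,0,0,1],
    [0,0,32,0,0,0,1],
    [-8,-20,20,0,0,0,1],
    [-13,-34,0,0,0,0,1],
    [-13,-34,0,0,0,0,1]
  ]
}}

```text
time_s: 30.55
eef_pos: [565.7, -187.0, 162.4]
ee_rot: [0.002, 1.0, 0.025, 0.003]
force: [-0.2, -0.4, -0.5]
grip_width: 1.001
```

>>> {"op": "play_rows", "data": {
  "plan": [
    [-13,-35,0,0,0,0,1],
    [-13,-35,0,0,0,0,1],
    [-13,-35,0,0,0,0,1],
    [-13,-35,0,0,0,0,1],
    [-13,-35,0,0,0,0,1]
  ]
}}

```text
time_s: 30.97
eef_pos: [497.7, -369.3, 169.0]
ee_rot: [0.005, 1.0, 0.026, 0.007]
force: [0.9, 0.3, -0.1]
grip_width: 0.996
```

>>> {"op": "play_rows", "data": {
  "plan": [
    [-13,-25,0,0,0,0,1],
    [-5,-10,0,0,0,0,1],
    [0,0,0,0,0,0,1]
  ]
}}

```text
time_s: 31.22
eef_pos: [475.4, -412.4, 171.0]
ee_rot: [0.006, 1.0, 0.023, 0.007]
force: [0.2, -0.2, 0.3]
grip_width: 1.001
```

```bash
python3 -c "
from h import *
d(476.3,-426,38)
for n in('top','scene'): c=cap(n);print(jars(c));print('P',jars(c,81,65))"
```

```text
t 31.22 pos [ 475.4 -412.4  171. ] go [   0.9  -13.6 -133. ] turn [ 0.013  0.014 -0.002] F [ 0.2 -0.2  0.3] M [ 0.05 -0.04  0.  ] g 1.001
[[np.float64(599.1), np.float64(-101.2), 332, 369], [np.float64(591.0), np.float64(91.1), 331, 372], [np.float64(594.4), np.float64(-2.3), 323, 368], [np.float64(579.1), np.float64(-433.2), 372, 393]]
P [[np.float64(598.8), np.float64(-101.1), 332, 371], [np.float64(590.8), np.float64(90.8), 331, 373], [np.float64(594.2), np.float64(-2.3), 323, 370], [np.float64(578.9), np.float64(-432.3), 372, 395]]
[[np.float64(578.2), np.float64(-429.1), 214, 230], [np.float64(476.5), np.float64(-423.0), 231, 244], [np.float64(598.9), np.float64(-100.9), 296, 313], [np.float64(594.3), np.float64(-2.5), 333, 349], [np.float64(590.9), np.float64(90.7), 371, 389]]
P [[np.float64(577.2), np.float64(-425.8), 214, 232], [np.float64(475.8), np.float64(-419.7), 231, 245], [np.float64(597.8), np.float64(-98.5), 296, 315], [np.float64(593.3), np.float64(-0.5), 333, 351], [np.float64(589.9), np.float64(92.5), 371, 391]]
```

>>> {"op": "play_rows", "data": {
  "plan": [
    [0,-6,-15,0.012,0.013,-0.002,1],
    [0,-6,-20,0,0,0,1],
    [0,0,-20,0,0,0,1],
    [0,0,-15,0,0,0,1],
    [0,0,0,0,0,0,1]
  ]
}}

```text
time_s: 31.73
eef_pos: [482.9, -413.5, 101.2]
ee_rot: [0.0, 1.0, 0.028, 0.002]
force: [0.1, 1.4, -0.7]
grip_width: 0.999
```

```bash
python3 -c "
from h import *
d(476.3,-426,38)"
```

```text
t 31.73 pos [ 482.9 -413.5  101.2] go [ -6.6 -12.5 -63.2] turn [ 0.001  0.004 -0.013] F [ 0.1  1.4 -0.7] M [ 0.01  0.02 -0.03] g 0.999
```

>>> {"op": "play_rows", "data": {
  "plan": [
    [-6,-12,-6,0,0.004,-0.012,1],
    [-0.7,-1.5,-15,0,0,0,1],
    [-0.5,-1,-15,0,0,0,1],
    [-0.5,0,-12,0,0,0,1],
    [0,0,0,0,0,0,1]
  ]
}}

```text
time_s: 32.15
eef_pos: [478.3, -427.2, 55.5]
ee_rot: [0.003, 1.0, 0.024, 0.002]
force: [-0.8, 0.7, -0.8]
grip_width: 1.001
```

```bash
python3 -c "
from h import *
d(476.3,-426,38)"
```

```text
t 32.15 pos [ 478.3 -427.2   55.5] go [ -2.    1.2 -17.5] turn [ 0.005  0.003 -0.005] F [-0.8  0.7 -0.8] M [-0.02 -0.01 -0.  ] g 1.001
```

>>> {"op": "play_rows", "data": {
  "plan": [
    [-2,1,-9,0.005,0.003,-0.005,1],
    [0,0,-7,0,0,0,1],
    [-0.5,0,-2,0,0,0,1],
    [0,0,0,0,0,0,-1],
    [0,0,0,0,0,0,-1]
  ]
}}

```text
time_s: 32.57
eef_pos: [476.6, -426.6, 38.4]
ee_rot: [0.001, 1.0, 0.021, 0.001]
force: [-0.3, 11.8, 7.4]
grip_width: 0.75
```

>>> {"op": "play_rows", "data": {
  "plan": [
    [0,0,0,0,0,0,-1],
    [0,0,0,0,0,0,-1],
    [0,0,0,0,0,0,-1],
    [0,0,0,0,0,0,-1]
  ]
}}

```text
time_s: 32.9
eef_pos: [476.6, -426.6, 38.8]
ee_rot: [0.001, 1.0, 0.022, 0.001]
force: [-0.5, -0.4, -2.0]
grip_width: 0.734
```

```bash
python3 -c "
from h import *
d(476.3,-426,38)"
```

```text
t 32.9 pos [ 476.6 -426.6   38.8] go [-0.3  0.6 -0.8] turn [ 0.002  0.002 -0.   ] F [-0.5 -0.4 -2. ] M [-0.05  0.02  0.05] g 0.734
```

>>> {"op": "play_rows", "data": {
  "plan": [
    [0,0,15,0,0,0,-1],
    [0,0,30,0,0,0,-1],
    [0,0,35,0,0,0,-1],
    [0,10,30,0,0,0,-1],
    [2,25,5,0,0,0,-1]
  ]
}}

```text
time_s: 33.32
eef_pos: [475.6, -391.7, 153.4]
ee_rot: [-0.002, 1.0, 0.02, -0.002]
force: [0.3, -0.2, -3.8]
grip_width: 0.734
```

>>> {"op": "play_rows", "data": {
  "plan": [
    [2,33,0,0,0,0,-1],
    [2,33,0,0,0,0,-1],
    [2,33,0,0,0,0,-1],
    [2,33,0,0,0,0,-1],
    [2,33,0,0,0,0,-1]
  ]
}}

```text
time_s: 33.73
eef_pos: [484.7, -222.9, 156.3]
ee_rot: [0.0, 1.0, 0.017, 0.0]
force: [0.5, 0.2, -3.8]
grip_width: 0.738
```

>>> {"op": "play_rows", "data": {
  "plan": [
    [2,33,0,0,0,0,-1],
    [2,33,0,0,0,0,-1],
    [2,33,0,0,0,0,-1],
    [2,33,0,0,0,0,-1],
    [2,33,0,0,0,0,-1]
  ]
}}

```text
time_s: 34.15
eef_pos: [493.0, -49.5, 156.4]
ee_rot: [0.0, 1.0, 0.016, 0.0]
force: [-0.2, 0.7, -2.5]
grip_width: 0.738
```

>>> {"op": "play_rows", "data": {
  "plan": [
    [2,33,0,0,0,0,-1],
    [2,33,0,0,0,0,-1],
    [2,33,0,0,0,0,-1],
    [2,20,0,0,0,0,-1],
    [0,0,0,0,0,0,-1]
  ]
}}

```text
time_s: 34.57
eef_pos: [499.2, 80.9, 156.7]
ee_rot: [-0.001, 1.0, 0.019, 0.0]
force: [0.4, -0.4, -3.4]
grip_width: 0.737
```

```bash
python3 -c "
from h import *
d(505.9,86.2,80)"
```

```text
t 34.57 pos [499.2  80.9 156.7] go [  6.7   5.3 -76.7] turn [-0.001  0.     0.005] F [ 0.4 -0.4 -3.4] M [-0.03 -0.02 -0.06] g 0.737
```

>>> {"op": "play_rows", "data": {
  "plan": [
    [3,3,-15,0,0,0.004,-1],
    [3,3,-20,0,0,0,-1],
    [0,2,-20,0,0,0,-1],
    [0,0,-12,0,0,0,-1],
    [0,0,0,0,0,0,-1]
  ]
}}

```text
time_s: 34.98
eef_pos: [505.4, 90.0, 88.2]
ee_rot: [-0.0, 1.0, 0.023, 0.002]
force: [0.7, -0.6, -3.8]
grip_width: 0.733
```

```bash
python3 -c "
from h import *
d(505.9,86.2,80)"
```

```text
t 34.98 pos [505.4  90.   88.2] go [ 0.5 -3.8 -8.2] turn [-0.001  0.003 -0.002] F [ 0.7 -0.6 -3.8] M [-0.    0.01  0.01] g 0.733
```

>>> {"op": "play_rows", "data": {
  "plan": [
    [0,-4,-4,0,0.003,0,-1],
    [0,0,-4,0,0,0,-1],
    [0,0,0,0,0,0,-1]
  ]
}}

```text
time_s: 35.23
eef_pos: [505.7, 84.7, 80.6]
ee_rot: [-0.0, 1.0, 0.022, 0.0]
force: [0.3, -0.1, -3.6]
grip_width: 0.74
```

```bash
python3 -c "
from h import *
d(505.9,86.2,41.8)"
```

```text
t 35.23 pos [505.7  84.7  80.6] go [  0.2   1.5 -38.8] turn [-0.     0.001 -0.002] F [ 0.3 -0.1 -3.6] M [-0.02  0.05  0.02] g 0.74
```

>>> {"op": "play_rows", "data": {
  "plan": [
    [0,1.5,-5,0,0,0,-1],
    [0,0,-5,0,0,0,-1],
    [0,0,-4,0,0,0,-1],
    [0,0,0,0,0,0,-1]
  ]
}}

```text
time_s: 35.57
eef_pos: [506.8, 85.8, 67.1]
ee_rot: [0.0, 1.0, 0.022, 0.002]
force: [0.4, -0.7, -3.1]
grip_width: 0.738
```

```bash
python3 -c "
from h import *
d(505.9,86.2,41.8)"
```

```text
t 35.57 pos [506.8  85.8  67.1] go [ -0.9   0.4 -25.3] turn [-0.     0.004 -0.001] F [ 0.4 -0.7 -3.1] M [0.01 0.05 0.09] g 0.738
```

>>> {"op": "play_rows", "data": {
  "plan": [
    [-0.9,0.2,-6,0,0.003,0,-1],
    [0,0,-6,0,0,0,-1],
    [0,0,-5,0,0,0,-1],
    [0,0,-4,0,0,0,-1],
    [0,0,-2,0,0,0,-1]
  ]
}}

```text
time_s: 35.98
eef_pos: [506.0, 86.1, 42.0]
ee_rot: [0.0, 1.0, 0.022, 0.001]
force: [0.4, 0.8, -3.0]
grip_width: 0.735
```

>>> {"op": "play_rows", "data": {
  "plan": [
    [0,0,-2,0,0,0,-1],
    [0,0,0,0,0,0,-1]
  ]
}}

```text
time_s: 36.15
eef_pos: [506.4, 86.2, 42.3]
ee_rot: [0.0, 1.0, 0.022, 0.001]
force: [0.1, -0.5, -2.7]
grip_width: 0.739
```

```bash
python3 -c "
from h import *
d(505.9,86.2,41.8)"
```

```text
t 36.15 pos [506.4  86.2  42.3] go [-0.5 -0.  -0.5] turn [ 0.     0.002 -0.002] F [ 0.1 -0.5 -2.7] M [ 0.   -0.03 -0.  ] g 0.739
```

Within half a millimetre of the floor; release and fetch the last jar.

>>> {"op": "play_rows", "data": {
  "plan": [
    [0,0,0,0,0,0,0.75],
    [0,0,0,0,0,0,0.75],
    [0,0,0,0,0,0,0.75],
    [0,0,10,0,0,0,0.75],
    [0,0,20,0,0,0,0.75]
  ]
}}

```text
time_s: 36.57
eef_pos: [505.7, 86.2, 71.5]
ee_rot: [0.0, 1.0, 0.022, -0.0]
force: [-0.4, -0.6, -0.3]
grip_width: 0.876
```

>>> {"op": "play_rows", "data": {
  "plan": [
    [0,0,28,0,0,0,1],
    [0,0,32,0,0,0,1],
    [3,-20,20,0,0,0,1],
    [5,-38,0,0,0,0,1],
    [5,-38,0,0,0,0,1]
  ]
}}

```text
time_s: 36.98
eef_pos: [519.0, -7.3, 162.4]
ee_rot: [0.0, 1.0, 0.027, 0.003]
force: [0.8, 0.2, -0.7]
grip_width: 1.004
```

>>> {"op": "play_rows", "data": {
  "plan": [
    [5,-39,0,0,0,0,1],
    [5,-39,0,0,0,0,1],
    [5,-39,0,0,0,0,1],
    [5,-39,0,0,0,0,1],
    [5,-39,0,0,0,0,1]
  ]
}}

```text
time_s: 37.4
eef_pos: [544.3, -211.2, 168.7]
ee_rot: [0.002, 1.0, 0.028, 0.007]
force: [0.8, 0.0, 0.1]
grip_width: 0.998
```

>>> {"op": "play_rows", "data": {
  "plan": [
    [5,-39,0,0,0,0,1],
    [5,-30,0,0,0,0,1],
    [5,-15,0,0,0,0,1],
    [0,0,0,0,0,0,1]
  ]
}}

```text
time_s: 37.73
eef_pos: [558.1, -307.5, 171.2]
ee_rot: [0.003, 1.0, 0.024, 0.008]
force: [0.2, 0.3, -0.0]
grip_width: 1.002
```

```bash
python3 -c "
from h import *
d(578.8,-433,38)
for n in('top','scene'): c=cap(n);print(jars(c));print('P',jars(c,81,65))"
```

```text
t 37.73 pos [ 558.1 -307.5  171.2] go [  20.7 -125.5 -133.2] turn [ 0.007  0.016 -0.005] F [ 0.2  0.3 -0. ] M [-0.01  0.04 -0.03] g 1.002
[[np.float64(599.1), np.float64(-101.2), 332, 369], [np.float64(591.0), np.float64(91.1), 330, 372], [np.float64(594.5), np.float64(-2.1), 325, 368], [np.float64(507.1), np.float64(87.0), 327, 375]]
P [[np.float64(598.9), np.float64(-101.1), 332, 371], [np.float64(590.7), np.float64(90.8), 330, 373], [np.float64(594.2), np.float64(-2.2), 325, 370], [np.float64(507.1), np.float64(86.8), 327, 376]]
[[np.float64(572.9), np.float64(-430.4), 174, 231], [np.float64(598.7), np.float64(-100.7), 296, 313], [np.float64(594.5), np.float64(-2.9), 328, 349], [np.float64(591.1), np.float64(90.7), 370, 389], [np.float64(506.7), np.float64(86.7), 389, 407]]
P [[np.float64(571.9), np.float64(-427.1), 174, 232], [np.float64(597.7), np.float64(-98.3), 296, 315], [np.float64(593.4), np.float64(-0.8), 328, 351], [np.float64(590.1), np.float64(92.5), 370, 391], [np.float64(506.0), np.float64(88.5), 389, 409]]
```

>>> {"op": "play_rows", "data": {
  "plan": [
    [5,-31,-3,0.007,0.015,-0.005,1],
    [5,-31,-3,0,0,0,1],
    [5,-31,-5,0,0,0,1],
    [3,-25,-10,0,0,0,1],
    [0,-5,0,0,0,0,1]
  ]
}}

```text
time_s: 38.25
eef_pos: [577.7, -422.0, 152.6]
ee_rot: [-0.002, 1.0, 0.028, -0.0]
force: [-0.9, 0.5, -1.8]
grip_width: 1.002
```

```bash
python3 -c "
from h import *
d(578.8,-433,38)
for n in('top','scene'): c=cap(n);print(jars(c));print(blobs(c,20)[:2])"
```

```text
t 38.25 pos [ 577.7 -422.   152.6] go [   1.1  -11.  -114.6] turn [-0.004 -0.001 -0.013] F [-0.9  0.5 -1.8] M [-0.03 -0.    0.03] g 1.002
[[np.float64(599.1), np.float64(-101.3), 331, 369], [np.float64(590.9), np.float64(91.1), 329, 372], [np.float64(594.5), np.float64(-2.2), 323, 368], [np.float64(507.1), np.float64(87.0), 327, 375]]
[(array([342.9305136 , 203.11178248]), np.int32(331)), (array([278.49544073, 207.59878419]), np.int32(329))]
[[np.float64(578.6), np.float64(-428.7), 200, 230], [np.float64(598.9), np.float64(-100.7), 295, 313], [np.float64(594.3), np.float64(-2.6), 335, 349], [np.float64(591.0), np.float64(90.5), 367, 389], [np.float64(506.8), np.float64(86.7), 383, 407]]
[(array([380.25 , 126.135]), np.int32(200)), (array([336.66440678, 187.3220339 ]), np.int32(295))]
```

Jar is still at its place per the scene camera. Descend.

>>> {"op": "play_rows", "data": {
  "plan": [
    [0,-10,-12,0,0,-0.012,1],
    [0,-1,-18,0,0,0,1],
    [0,-1,-18,0,0,0,1],
    [0,0,-12,0,0,0,1],
    [0,0,0,0,0,0,1]
  ]
}}

```text
time_s: 38.77
eef_pos: [580.8, -426.0, 95.6]
ee_rot: [-0.0, 1.0, 0.025, 0.002]
force: [0.7, 0.1, -0.7]
grip_width: 1.0
```

```bash
python3 -c "
from h import *
d(578.8,-433,38)"
```

```text
t 38.77 pos [ 580.8 -426.    95.6] go [ -2.   -7.  -57.6] turn [-0.001  0.005 -0.006] F [ 0.7  0.1 -0.7] M [ 0.03 -0.01  0.01] g 1.0
```

>>> {"op": "play_rows", "data": {
  "plan": [
    [-2,-7,-6,0,0.005,-0.006,1],
    [-0.5,-1,-13,0,0,0,1],
    [-0.5,-1,-13,0,0,0,1],
    [0,0,-10,0,0,0,1],
    [0,0,0,0,0,0,1]
  ]
}}

```text
time_s: 39.18
eef_pos: [578.5, -433.9, 51.9]
ee_rot: [0.0, 1.0, 0.022, 0.0]
force: [-0.8, -0.3, 0.4]
grip_width: 1.001
```

```bash
python3 -c "
from h import *
d(578.8,-433,38)"
```

```text
t 39.18 pos [ 578.5 -433.9   51.9] go [  0.3   0.9 -13.9] turn [ 0.001  0.001 -0.002] F [-0.8 -0.3  0.4] M [ 0.04  0.01 -0.04] g 1.001
```

>>> {"op": "play_rows", "data": {
  "plan": [
    [0,1,-7,0,0,0,1],
    [0,0,-6,0,0,0,1],
    [0,0,-1,0,0,0,1],
    [0,0,0,0,0,0,-1],
    [0,0,0,0,0,0,-1]
  ]
}}

```text
time_s: 39.6
eef_pos: [578.7, -433.0, 36.5]
ee_rot: [0.001, 1.0, 0.022, 0.001]
force: [-2.0, -1.5, 1.9]
grip_width: 0.746
```

>>> {"op": "play_rows", "data": {
  "plan": [
    [0,0,0,0,0,0,-1],
    [0,0,0,0,0,0,-1],
    [0,0,0,0,0,0,-1],
    [0,0,0,0,0,0,-1]
  ]
}}

```text
time_s: 39.93
eef_pos: [578.8, -433.1, 36.9]
ee_rot: [0.001, 1.0, 0.022, 0.001]
force: [-0.3, 0.0, -1.2]
grip_width: 0.739
```

```bash
python3 -c "
from h import *
d(578.8,-433,38)"
```

```text
t 39.93 pos [ 578.8 -433.1   36.9] go [0.  0.1 1.1] turn [ 0.002  0.002 -0.001] F [-0.3  0.  -1.2] M [-0.01 -0.08 -0.  ] g 0.739
```

>>> {"op": "play_rows", "data": {
  "plan": [
    [0,0,15,0,0,0,-1],
    [0,0,30,0,0,0,-1],
    [0,0,35,0,0,0,-1],
    [-2,10,30,0,0,0,-1],
    [-5,25,5,0,0,0,-1]
  ]
}}

```text
time_s: 40.35
eef_pos: [568.6, -398.4, 149.8]
ee_rot: [-0.003, 1.0, 0.02, -0.003]
force: [1.4, -0.1, -2.9]
grip_width: 0.737
```

>>> {"op": "play_rows", "data": {
  "plan": [
    [-6,33,0,0,0,0,-1],
    [-6,33,0,0,0,0,-1],
    [-6,33,0,0,0,0,-1],
    [-6,33,0,0,0,0,-1],
    [-6,33,0,0,0,0,-1]
  ]
}}

```text
time_s: 40.77
eef_pos: [536.0, -229.4, 152.1]
ee_rot: [-0.001, 1.0, 0.018, -0.001]
force: [0.8, -0.9, -3.3]
grip_width: 0.735
```

>>> {"op": "play_rows", "data": {
  "plan": [
    [-6,33,0,0,0,0,-1],
    [-6,33,0,0,0,0,-1],
    [-6,33,0,0,0,0,-1],
    [-5,15,0,0,0,0,-1],
    [0,0,0,0,0,0,-1]
  ]
}}

```text
time_s: 41.18
eef_pos: [508.7, -103.8, 152.2]
ee_rot: [-0.002, 1.0, 0.02, -0.002]
force: [-0.4, -0.0, -2.8]
grip_width: 0.736
```

```bash
python3 -c "
from h import *
d(513.6,-105.6,80)"
```

```text
t 41.18 pos [ 508.7 -103.8  152.2] go [  4.9  -1.8 -72.2] turn [-0.004 -0.003  0.003] F [-0.4 -0.  -2.8] M [-0.03 -0.   -0.02] g 0.736
```

>>> {"op": "play_rows", "data": {
  "plan": [
    [3,0,-15,-0.003,-0.003,0.003,-1],
    [2,0,-20,0,0,0,-1],
    [0,1,-18,0,0,0,-1],
    [0,1,-12,0,0,0,-1],
    [0,0,0,0,0,0,-1]
  ]
}}

```text
time_s: 41.6
eef_pos: [515.0, -103.0, 86.5]
ee_rot: [0.001, 1.0, 0.023, 0.002]
force: [-0.9, 0.1, -3.2]
grip_width: 0.739
```

```bash
python3 -c "
from h import *
d(513.6,-105.6,78)"
```

```text
t 41.6 pos [ 515.  -103.    86.5] go [-1.4 -2.6 -8.5] turn [ 0.002  0.004 -0.002] F [-0.9  0.1 -3.2] M [ 0.02  0.04 -0.  ] g 0.739
```

>>> {"op": "play_rows", "data": {
  "plan": [
    [-1.4,-2.6,-4,0.002,0.004,-0.002,-1],
    [0,0,-4,0,0,0,-1],
    [0,0,0,0,0,0,-1]
  ]
}}

```text
time_s: 41.85
eef_pos: [514.2, -107.5, 78.9]
ee_rot: [0.0, 1.0, 0.021, 0.0]
force: [0.4, 0.2, -2.7]
grip_width: 0.74
```

```bash
python3 -c "
from h import *
d(513.6,-105.6,39.9)"
```

```text
t 41.85 pos [ 514.2 -107.5   78.9] go [ -0.6   1.9 -39. ] turn [0.    0.001 0.001] F [ 0.4  0.2 -2.7] M [-0.   -0.02  0.06] g 0.74
```

>>> {"op": "play_rows", "data": {
  "plan": [
    [-0.6,2,-5,0,0,0,-1],
    [0,0,-5,0,0,0,-1],
    [0,0,-5,0,0,0,-1],
    [0,0,0,0,0,0,-1]
  ]
}}

```text
time_s: 42.18
eef_pos: [514.4, -106.2, 64.1]
ee_rot: [0.001, 1.0, 0.021, 0.002]
force: [-0.0, 0.1, -3.3]
grip_width: 0.737
```

```bash
python3 -c "
from h import *
d(513.6,-105.6,39.9)"
```

```text
t 42.18 pos [ 514.4 -106.2   64.1] go [ -0.8   0.6 -24.2] turn [0.001 0.004 0.002] F [-0.   0.1 -3.3] M [ 0.   -0.03 -0.03] g 0.737
```

>>> {"op": "play_rows", "data": {
  "plan": [
    [-0.8,0.5,-6,0,0.003,0,-1],
    [0,0,-6,0,0,0,-1],
    [0,0,-5,0,0,0,-1],
    [0,0,-4,0,0,0,-1],
    [0,0,-1,0,0,0,-1]
  ]
}}

```text
time_s: 42.6
eef_pos: [513.6, -105.5, 39.8]
ee_rot: [0.001, 1.0, 0.021, 0.0]
force: [-0.7, -0.2, -3.3]
grip_width: 0.738
```

>>> {"op": "play_rows", "data": {
  "plan": [
    [0,0,-1.5,0,0,0,-1],
    [0,0,0,0,0,0,-1]
  ]
}}

```text
time_s: 42.77
eef_pos: [513.9, -105.6, 40.3]
ee_rot: [0.001, 1.0, 0.021, 0.001]
force: [0.3, -0.1, -3.9]
grip_width: 0.737
```

```bash
python3 -c "
from h import *
d(513.6,-105.6,39.9)"
```

```text
t 42.77 pos [ 513.9 -105.6   40.3] go [-0.3  0.  -0.4] turn [0.002 0.001 0.001] F [ 0.3 -0.1 -3.9] M [-0.04 -0.02 -0.01] g 0.737
```

>>> {"op": "play_rows", "data": {
  "plan": [
    [0,0,0,0,0,0,0.75],
    [0,0,0,0,0,0,0.75],
    [0,0,0,0,0,0,0.75],
    [0,0,10,0,0,0,0.75],
    [0,0,20,0,0,0,0.75]
  ]
}}

```text
time_s: 43.18
eef_pos: [513.4, -105.5, 69.7]
ee_rot: [0.0, 1.0, 0.021, -0.001]
force: [1.1, 0.3, -0.2]
grip_width: 0.869
```

>>> {"op": "play_rows", "data": {
  "plan": [
    [0,0,30,0,0,0,0.75],
    [-10,-20,35,0,0,0.12,0.75],
    [-20,-30,35,0,0,0.12,0.75],
    [-20,-30,35,0,0,0.12,0.75],
    [-15,-30,35,0,0,0.12,0.75]
  ]
}}

```text
time_s: 43.6
eef_pos: [455.6, -197.8, 227.7]
ee_rot: [0.0, 0.964, 0.266, -0.002]
force: [0.5, 0.7, -0.7]
grip_width: 0.877
```

>>> {"op": "play_rows", "data": {
  "plan": [
    [0,-25,25,0,0,0.12,0.75],
    [0,-20,10,0,0,0.12,0.75],
    [0,0,0,0,0,0.12,0.75],
    [0,0,0,0,0,0.12,0.75],
    [0,0,0,0,0,0.12,0.75]
  ]
}}

```text
time_s: 44.02
eef_pos: [453.3, -250.6, 277.2]
ee_rot: [0.009, 0.836, 0.548, 0.002]
force: [-0.5, -0.1, -0.1]
grip_width: 0.873
```

>>> {"op": "play_rows", "data": {
  "plan": [
    [0,0,0,0,0,0.12,0.75],
    [0,0,0,0,0,0.12,0.75],
    [0,0,0,0,0,0.12,0.75],
    [0,0,0,0,0,0.12,0.75],
    [0,0,0,0,0,0.0,0.75]
  ]
}}

```text
time_s: 44.43
eef_pos: [452.6, -250.7, 281.7]
ee_rot: [0.011, 0.673, 0.74, 0.005]
force: [-0.3, -0.2, 0.3]
grip_width: 0.87
```

```bash
python3 -c "
from h import *
d(691,-4,300,1.612)
T={}
for n in('top','scene'): c=cap(n);T[n]=c;print('P',jars(c,81,65))
c,t=T['scene'],T['top']
a=cv2.resize(c['img'][120:270,220:390],None,fx=2.5,fy=2.5,interpolation=cv2.INTER_CUBIC)
b=cv2.resize(t['img'][140:265,240:370],None,fx=2.8,fy=3.0,interpolation=cv2.INTER_CUBIC)
cv2.imwrite('pics/s8.png',np.hstack([a,b])[:,:800])"
```

```text
t 44.43 pos [ 452.6 -250.7  281.7] go [238.4 246.7  18.3] turn [ 0.008  0.022 -0.054] F [-0.3 -0.2  0.3] M [-0.02  0.03  0.03] g 0.87
P [[np.float64(598.8), np.float64(-101.1), 334, 371], [np.float64(594.3), np.float64(-2.3), 324, 370], [np.float64(590.8), np.float64(90.8), 331, 373], [np.float64(514.7), np.float64(-104.9), 323, 372], [np.float64(507.1), np.float64(86.8), 327, 376]]
P [[np.float64(597.8), np.float64(-98.2), 296, 315], [np.float64(513.9), np.float64(-103.5), 312, 328], [np.float64(593.3), np.float64(-0.5), 334, 351], [np.float64(590.0), np.float64(92.4), 368, 391], [np.float64(505.9), np.float64(88.6), 390, 409]]
```

View pics/s8.png

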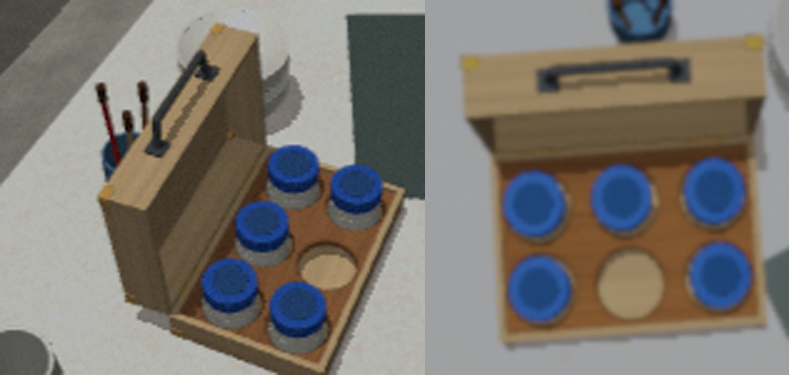

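```bash
cat > lid.py <<'E'
from h import *
hx,hy,yaw=651.5,-2.0,.0415   # camera frame
def handle(th,o=0):
    r,a=229.7,th+.1222; q=-r*np.cos(a)
    return np.array([hx+q*np.cos(yaw)-o*np.sin(yaw),hy+q*np.sin(yaw)+o*np.cos(yaw),40+r*np.sin(a)])
E
python3 -c "
from lid import *
c,t=cap('scene'),cap('top')
for th in(1.5,1.55,1.6,1.65,1.7):
  print(th,handle(th).round(1),'top',[proj(t,handle(th,o)).round(1) for o in(50,-50)],'scene',[proj(c,handle(th,o)).round(1) for o in(50,-50)])
print('obs top',(286.4,164.3),(332.9,160.7),'scene',(283.2,168.8),(301.2,142))
"
```

```text
1.5 [663.3  -1.5 269.4] top [array([287.5, 174.1]), array([325.9, 171.5])] scene [array([292.4, 169. ]), array([308.4, 144.5])]
1.55 [674.7  -1.  268.5] top [array([287.2, 169.8]), array([325.6, 167.2])] scene [array([288.5, 167.9]), array([304.7, 143.6])]
1.6 [ 6.861e+02 -6.000e-01  2.671e+02] top [array([287. , 165.5]), array([325.3, 162.9])] scene [array([284.7, 167.1]), array([301. , 142.9])]
1.65 [ 6.974e+02 -1.000e-01  2.651e+02] top [array([286.8, 161.4]), array([325. , 158.8])] scene [array([280.9, 166.4]), array([297.3, 142.3])]
1.7 [7.086e+02 4.000e-01 2.625e+02] top [array([286.6, 157.4]), array([324.7, 154.8])] scene [array([277.3, 165.9]), array([293.8, 141.9])]
obs top (286.4, 164.3) (332.9, 160.7) scene (283.2, 168.8) (301.2, 142)
```

>>> {"op": "play_rows", "data": {
  "plan": [
    [20,20,10,0.008,0.02,-0.05,0.75],
    [30,31,10,0,0,0,0.75],
    [30,31,10,0,0,0,0.75],
    [30,31,5,0,0,0,0.75],
    [30,31,0,0,0,0,0.75]
  ]
}}

```text
time_s: 45.05
eef_pos: [587.8, -111.1, 317.6]
ee_rot: [-0.0, 0.704, 0.711, -0.0]
force: [-0.2, -0.7, 0.9]
grip_width: 0.872
```

>>> {"op": "play_rows", "data": {
  "plan": [
    [30,31,0,0,0,0,0.75],
    [25,31,0,0,0,0,0.75],
    [15,20,0,0,0,0,0.75],
    [0,0,0,0,0,0,0.75]
  ]
}}

```text
time_s: 45.38
eef_pos: [660.7, -20.8, 316.2]
ee_rot: [-0.001, 0.705, 0.709, 0.0]
force: [-0.2, -0.7, -0.0]
grip_width: 0.877
```

```bash
python3 -c "
from h import *
d(691,-4,300,1.612)"
```

```text
t 45.38 pos [660.7 -20.8 316.2] go [ 30.3  16.8 -16.2] turn [-0.001 -0.001  0.035] F [-0.2 -0.7 -0. ] M [ 0.04  0.   -0.03] g 0.877
```

>>> {"op": "play_rows", "data": {
  "plan": [
    [14,9,0,0,0,0.015,0.75],
    [14,9,0,0,0,0.015,0.75],
    [0,0,-10,0,0,0,0.75],
    [0,0,-15,0,0,0,0.75],
    [0,0,0,0,0,0,0.75]
  ]
}}

```text
time_s: 45.8
eef_pos: [690.0, -0.8, 289.3]
ee_rot: [-0.001, 0.697, 0.717, -0.001]
force: [-0.8, -0.7, -1.4]
grip_width: 0.872
```

```bash
python3 -c "
from h import *
d(688.4,-2,249,1.612)"
```

```text
t 45.8 pos [690.   -0.8 289.3] go [ -1.6  -1.2 -40.3] turn [-0.    -0.002  0.012] F [-0.8 -0.7 -1.4] M [-0.02  0.05  0.05] g 0.872
```

>>> {"op": "play_rows", "data": {
  "plan": [
    [-1.5,-1,-10,0,0,0.01,0.75],
    [0,0,-12,0,0,0,0.75],
    [0,0,-10,0,0,0,0.75],
    [0,0,-4,0,0,0,0.75],
    [0,0,0,0,0,0,0.75]
  ]
}}

```text
time_s: 46.22
eef_pos: [687.7, -3.9, 254.6]
ee_rot: [-0.0, 0.696, 0.718, -0.001]
force: [0.2, -0.1, -0.3]
grip_width: 0.874
```

```bash
python3 -c "
from h import *
d(688.4,-2,249,1.612)
c,t=cap('scene'),cap('top')
a=cv2.resize(c['img'][110:230,220:370],None,fx=3,fy=3,interpolation=cv2.INTER_CUBIC)
b=cv2.resize(t['img'][130:250,250:370],None,fx=2.8,fy=3.0,interpolation=cv2.INTER_CUBIC)
cv2.imwrite('pics/s9.png',np.hstack([a,b])[:,:800])"
```

```text
t 46.22 pos [687.7  -3.9 254.6] go [ 0.7  1.9 -5.6] turn [ 0.    -0.001  0.01 ] F [ 0.2 -0.1 -0.3] M [ 0.05  0.07 -0.  ] g 0.874
```

View pics/s9.png

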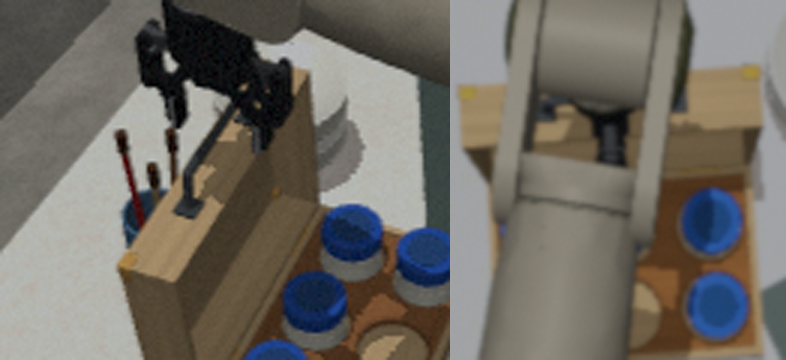

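>>> {"op": "play_rows", "data": {
  "plan": [
    [0,0,-4,0,0,0.01,0.75],
    [0,0,0,0,0,0,-1],
    [0,0,0,0,0,0,-1],
    [0,0,0,0,0,0,-1],
    [0,0,0,0,0,0,-1]
  ],
  "grip_force": 25
}}

```text
time_s: 46.73
eef_pos: [688.5, -4.0, 253.6]
ee_rot: [0.002, 0.692, 0.722, 0.001]
force: [-0.5, 1.0, -0.5]
grip_width: 0.312
```

>>> {"op": "play_rows", "data": {
  "plan": [
    [0,0,0,0,0,0,-1],
    [0,0,0,0,0,0,-1],
    [0,0,0,0,0,0,-1],
    [0,0,0,0,0,0,-1],
    [0,0,0,0,0,0,-1]
  ]
}}

```text
time_s: 47.15
eef_pos: [689.1, -4.0, 254.3]
ee_rot: [0.003, 0.692, 0.722, 0.002]
force: [0.5, 0.7, 0.3]
grip_width: 0.104
```

```bash
python3 -c "
from h import *
d(688.4,-2,249,1.612)"
```

```text
t 47.15 pos [689.1  -4.  254.3] go [-0.7  2.  -5.3] turn [ 0.002  0.006 -0.001] F [0.5 0.7 0.3] M [-0.01 -0.19 -0.01] g 0.104
```

```bash
cat >> lid.py <<'E'
def plan(dz=-12.5,dy=-2.,step=.135,n=4):
    s=sense();p=s['eef_pos'];a0=np.arctan2(p[2]-dz-40,hx-p[0]); 
    print('a',a0.round(3),'theta',(a0-.1222).round(3),'r',np.hypot(p[2]-dz-40,hx-p[0]).round(1))
    cur=p.copy()
    for i in range(1,n+1):
        h=handle(max(a0-.1222-step*i,0))+[0,dy,dz]; print('call',i,'per row',((h-cur)/5).round(1)); cur=h
    d(*p,1.612)
E
python3 -c "
from lid import *
plan()"
```

```text
a 1.735 theta 1.613 r 229.9
call 1 per row [-6.2  0.1  0.6]
call 2 per row [-6.2 -0.3 -0.2]
call 3 per row [-6.1 -0.3 -1.1]
call 4 per row [-5.9 -0.2 -1.9]
t 47.15 pos [689.1  -4.  254.3] go [0. 0. 0.] turn [ 0.002  0.006 -0.001] F [0.5 0.7 0.3] M [-0.01 -0.19 -0.01] g 0.104
```

>>> {"op": "play_rows", "data": {
  "plan": [
    [-4,-0.2,0.5,0,0.004,0,-1],
    [-6,-0.3,0.6,0,0,0,-1],
    [-6,-0.3,0.6,0,0,0,-1],
    [-6,-0.3,0.3,0,0,0,-1],
    [-6,-0.3,0,0,0,0,-1]
  ]
}}

```text
time_s: 47.57
eef_pos: [662.7, -5.1, 257.4]
ee_rot: [0.005, 0.692, 0.722, 0.004]
force: [5.8, 0.2, 1.2]
grip_width: 0.103
```

>>> {"op": "play_rows", "data": {
  "plan": [
    [-6,-0.3,-0.2,0,0,0,-1],
    [-6,-0.3,-0.2,0,0,0,-1],
    [-6,-0.3,-0.3,0,0,0,-1],
    [-6,-0.3,-0.5,0,0,0,-1],
    [-6,-0.3,-0.5,0,0,0,-1]
  ]
}}

```text
time_s: 47.98
eef_pos: [632.9, -6.3, 257.5]
ee_rot: [0.009, 0.692, 0.722, 0.008]
force: [4.9, -1.0, -2.4]
grip_width: 0.101
```

```bash
python3 -c "
from lid import *
plan()"
```

```text
a 1.49 theta 1.368 r 230.8
call 1 per row [-6.1  0.1 -1.1]
call 2 per row [-5.9 -0.2 -1.7]
call 3 per row [-5.7 -0.2 -2.5]
call 4 per row [-5.3 -0.2 -3.3]
t 47.98 pos [632.9  -6.3 257.5] go [0. 0. 0.] turn [ 0.001  0.023 -0.002] F [ 4.9 -1.  -2.4] M [ 0.08 -0.88 -0.01] g 0.101
```

>>> {"op": "play_rows", "data": {
  "plan": [
    [-6,-0.2,-1,0,0.006,0,-1],
    [-6,-0.2,-1.2,0,0.006,0,-1],
    [-6,-0.2,-1.2,0,0.006,0,-1],
    [-6,-0.2,-1.3,0,0.004,0,-1],
    [-6,-0.2,-1.4,0,0.004,0,-1]
  ]
}}

```text
time_s: 48.4
eef_pos: [601.7, -7.6, 253.5]
ee_rot: [0.002, 0.692, 0.722, -0.0]
force: [4.6, -0.5, 0.7]
grip_width: 0.102
```

>>> {"op": "play_rows", "data": {
  "plan": [
    [-6,-0.2,-1.6,0,0.003,0,-1],
    [-6,-0.2,-1.7,0,0.003,0,-1],
    [-6,-0.2,-1.8,0,0.003,0,-1],
    [-5.8,-0.2,-2,0,0.003,0,-1],
    [-5.8,-0.2,-2.1,0,0.003,0,-1]
  ]
}}

```text
time_s: 48.82
eef_pos: [568.8, -9.0, 243.8]
ee_rot: [-0.004, 0.692, 0.722, -0.006]
force: [3.2, -0.7, 2.1]
grip_width: 0.1
```

>>> {"op": "play_rows", "data": {
  "plan": [
    [-5.8,-0.2,-2.2,0,0.003,0,-1],
    [-5.7,-0.2,-2.4,0,0.003,0,-1],
    [-5.7,-0.2,-2.5,0,0.003,0,-1],
    [-5.6,-0.2,-2.7,0,0.003,0,-1],
    [-5.5,-0.2,-2.8,0,0.003,0,-1]
  ]
}}

```text
time_s: 49.23
eef_pos: [536.8, -10.3, 229.6]
ee_rot: [-0.01, 0.692, 0.722, -0.012]
force: [3.7, -0.9, -0.4]
grip_width: 0.105
```

```bash
python3 -c "
from lid import *
plan()"
```

```text
a 1.055 theta 0.933 r 232.3
call 1 per row [-4.9  0.1 -3.9]
call 2 per row [-4.7 -0.2 -4.1]
call 3 per row [-4.1 -0.2 -4.7]
call 4 per row [-3.4 -0.1 -5.2]
t 49.23 pos [536.8 -10.3 229.6] go [0. 0. 0.] turn [ 0.003 -0.032 -0.001] F [ 3.7 -0.9 -0.4] M [-0.19 -0.82 -0.05] g 0.105
```

>>> {"op": "play_rows", "data": {
  "plan": [
    [-5.1,-0.2,-3.6,0,-0.004,0,-1],
    [-5.1,-0.2,-3.6,0,-0.004,0,-1],
    [-5,-0.2,-3.7,0,-0.004,0,-1],
    [-5,-0.2,-3.8,0,-0.003,0,-1],
    [-4.9,-0.2,-3.9,0,-0.003,0,-1]
  ]
}}

```text
time_s: 49.65
eef_pos: [508.1, -11.5, 209.3]
ee_rot: [-0.005, 0.692, 0.722, -0.007]
force: [3.2, -1.4, 0.4]
grip_width: 0.103
```

>>> {"op": "play_rows", "data": {
  "plan": [
    [-4.8,-0.2,-4,0,-0.002,0,-1],
    [-4.7,-0.2,-4.1,0,-0.002,0,-1],
    [-4.6,-0.2,-4.2,0,0,0,-1],
    [-4.5,-0.2,-4.3,0,0,0,-1],
    [-4.4,-0.2,-4.4,0,0,0,-1]
  ]
}}

```text
time_s: 50.07
eef_pos: [482.1, -12.6, 185.7]
ee_rot: [-0.004, 0.692, 0.722, -0.006]
force: [4.9, -1.2, -0.5]
grip_width: 0.098
```

```bash
python3 -c "
from lid import *
plan()"
```

```text
a 0.751 theta 0.629 r 231.8
call 1 per row [-3.6  0.2 -5.1]
call 2 per row [-3.2 -0.1 -5.3]
call 3 per row [-2.5 -0.1 -5.7]
call 4 per row [-1.7 -0.1 -6. ]
t 50.07 pos [482.1 -12.6 185.7] go [0. 0. 0.] turn [ 0.003 -0.013 -0.001] F [ 4.9 -1.2 -0.5] M [-0.18 -0.91 -0.02] g 0.098
```

>>> {"op": "play_rows", "data": {
  "plan": [
    [-4.1,-0.1,-4.6,0,-0.003,0,-1],
    [-4,-0.1,-4.7,0,-0.002,0,-1],
    [-3.8,-0.1,-4.8,0,-0.002,0,-1],
    [-3.7,-0.1,-5,0,-0.002,0,-1],
    [-3.6,-0.1,-5,0,0,0,-1]
  ]
}}

```text
time_s: 50.48
eef_pos: [460.7, -13.4, 159.1]
ee_rot: [0.0, 0.692, 0.722, -0.003]
force: [5.9, -1.8, -1.1]
grip_width: 0.103
```

>>> {"op": "play_rows", "data": {
  "plan": [
    [-3.4,-0.1,-5,0,0,0,-1],
    [-3.3,-0.1,-5.1,0,0,0,-1],
    [-3.1,-0.1,-5.2,0,0,0,-1],
    [-3,-0.1,-5.3,0,0,0,-1],
    [-2.8,-0.1,-5.4,0,0,0,-1]
  ]
}}

```text
time_s: 50.9
eef_pos: [444.1, -14.1, 130.6]
ee_rot: [0.001, 0.692, 0.722, -0.002]
force: [4.0, -2.3, 0.9]
grip_width: 0.103
```

```bash
python3 -c "
from lid import *
plan(step=.09)"
```

```text
a 0.461 theta 0.339 r 231.6
call 1 per row [-1.3  0.2 -3.9]
call 2 per row [-1.3 -0.1 -3.9]
call 3 per row [-1. -0. -4.]
call 4 per row [-0.5 -0.  -3.1]
t 50.9 pos [444.1 -14.1 130.6] go [0. 0. 0.] turn [ 0.005 -0.001 -0.001] F [ 4.  -2.3  0.9] M [-0.29 -0.76 -0.02] g 0.103
```

>>> {"op": "play_rows", "data": {
  "plan": [
    [-1.9,0,-3.9,0,0,0,-1],
    [-1.8,0,-3.9,0,0,0,-1],
    [-1.7,0,-3.9,0,0,0,-1],
    [-1.6,0,-3.9,0,0,0,-1],
    [-1.5,0,-3.9,0,0,0,-1]
  ]
}}

```text
time_s: 51.32
eef_pos: [435.0, -14.5, 108.7]
ee_rot: [0.002, 0.692, 0.722, -0.002]
force: [4.9, -2.0, 0.4]
grip_width: 0.106
```

>>> {"op": "play_rows", "data": {
  "plan": [
    [-1.4,0,-4,0,0,0,-1],
    [-1.3,0,-4,0,0,0,-1],
    [-1.2,0,-4,0,0,0,-1],
    [-1.1,0,-4,0,0,0,-1],
    [-1,0,-4,0,0,0,-1]
  ]
}}

```text
time_s: 51.73
eef_pos: [428.3, -14.7, 86.7]
ee_rot: [0.002, 0.692, 0.722, -0.002]
force: [3.5, -2.3, 1.3]
grip_width: 0.104
```

```bash
python3 -c "
from lid import *
plan(step=.05)"
```

```text
a 0.259 theta 0.137 r 230.9
call 1 per row [-0.3  0.3 -2.3]
call 2 per row [-0.4 -0.  -2.3]
call 3 per row [-0.2 -0.  -1.7]
call 4 per row [0. 0. 0.]
t 51.73 pos [428.3 -14.7  86.7] go [0. 0. 0.] turn [ 0.006  0.001 -0.001] F [ 3.5 -2.3  1.3] M [-0.44 -0.81 -0.01] g 0.104
```

>>> {"op": "play_rows", "data": {
  "plan": [
    [-0.7,0,-2.5,0,0,0,-1],
    [-0.6,0,-2.5,0,0,0,-1],
    [-0.6,0,-2.5,0,0,0,-1],
    [-0.5,0,-2.5,0,0,0,-1],
    [-0.5,0,-2.5,0,0,0,-1]
  ]
}}

```text
time_s: 52.15
eef_pos: [425.3, -14.9, 72.5]
ee_rot: [0.003, 0.692, 0.722, -0.002]
force: [3.2, -2.8, -0.0]
grip_width: 0.101
```

>>> {"op": "play_rows", "data": {
  "plan": [
    [-0.4,0,-2,0,0,0,-1],
    [-0.4,0,-2,0,0,0,-1],
    [-0.3,0,-2,0,0,0,-1],
    [-0.3,0,-1.5,0,0,0,-1],
    [-0.3,0,-1.5,0,0,0,-1]
  ]
}}

```text
time_s: 52.57
eef_pos: [423.7, -14.9, 62.5]
ee_rot: [0.003, 0.692, 0.722, -0.001]
force: [3.1, -3.3, 0.5]
grip_width: 0.101
```

```bash
python3 -c "
from lid import *
plan(step=.05,n=1)"
```

```text
a 0.153 theta 0.03 r 230.4
call 1 per row [-0.   0.3 -1.4]
t 52.57 pos [423.7 -14.9  62.5] go [0. 0. 0.] turn [ 0.006  0.002 -0.001] F [ 3.1 -3.3  0.5] M [-0.48 -0.65 -0.02] g 0.101
```

>>> {"op": "play_rows", "data": {
  "plan": [
    [-0.2,0,-1.2,0,0,0,-1],
    [-0.1,0,-1.2,0,0,0,-1],
    [0,0,-1.2,0,0,0,-1],
    [0,0,-1.2,0,0,0,-1]
  ]
}}

```text
time_s: 52.9
eef_pos: [423.6, -14.9, 60.8]
ee_rot: [0.003, 0.692, 0.722, -0.002]
force: [-4.5, -0.9, 24.3]
grip_width: 0.101
```

>>> {"op": "play_rows", "data": {
  "plan": [
    [0,0,-1,0,0,0,-1],
    [0,0,-1,0,0,0,-1],
    [0,0,-1,0,0,0,-1]
  ]
}}

```text
time_s: 53.15
eef_pos: [423.6, -14.9, 60.8]
ee_rot: [0.003, 0.691, 0.722, -0.002]
force: [-3.2, -1.2, 18.6]
grip_width: 0.102
```

```bash
python3 -c "
from lid import *
plan(step=.05,n=1)"
```

```text
a 0.145 theta 0.023 r 230.4
call 1 per row [ 0.   0.3 -1.1]
t 53.15 pos [423.6 -14.9  60.8] go [0. 0. 0.] turn [ 0.008  0.002 -0.003] F [-3.2 -1.2 18.6] M [-0.22  0.36 -0.07] g 0.102
```

>>> {"op": "play_rows", "data": {
  "plan": [
    [0,0,0,0,0,0,-0.45],
    [0,0,0,0,0,0,-0.45],
    [0,0,0,0,0,0,-0.45],
    [0,0,0,0,0,0,-0.45]
  ]
}}

```text
time_s: 53.48
eef_pos: [419.7, -13.2, 59.5]
ee_rot: [-0.001, 0.691, 0.723, -0.004]
force: [0.2, -1.1, -0.3]
grip_width: 0.282
```

>>> {"op": "play_rows", "data": {
  "plan": [
    [0,0,5,0,0,0,-0.45],
    [0,0,10,0,0,0,-0.45],
    [0,0,20,0,0,0,-0.45],
    [0,0,30,0,0,0,-0.45],
    [0,-5,30,0,0,0,-0.45]
  ]
}}

```text
time_s: 53.9
eef_pos: [413.9, -15.8, 152.5]
ee_rot: [-0.01, 0.691, 0.723, -0.008]
force: [0.8, -0.1, -0.0]
grip_width: 0.276
```

>>> {"op": "play_rows", "data": {
  "plan": [
    [0,-25,10,0,0,0,-0.45],
    [0,-35,0,0,0,0,-0.45],
    [0,-35,0,0,0,0,-0.45],
    [0,-35,0,0,0,0,-0.45],
    [0,-30,0,0,0,0,-0.45]
  ]
}}

```text
time_s: 54.32
eef_pos: [414.1, -178.0, 170.8]
ee_rot: [-0.006, 0.688, 0.726, -0.006]
force: [0.6, -0.2, 0.8]
grip_width: 0.277
```

```bash
python3 -c "
from lid import *
d(423,-200,160,1.612)
c,t=cap('scene'),cap('top')
a=cv2.resize(c['img'][160:290,250:400],None,fx=2.9,fy=2.9,interpolation=cv2.INTER_CUBIC)
b=cv2.resize(t['img'][150:280,240:370],None,fx=2.8,fy=2.9,interpolation=cv2.INTER_CUBIC)
cv2.imwrite('pics/s10.png',np.hstack([a,b])[:,:800])
for th in(0,.02,.05): print(th,[proj(c,handle(th,o)).round(1) for o in(55,-55)],[proj(t,handle(th,o)).round(1) for o in(55,-55)])"
```

```text
t 54.32 pos [ 414.1 -178.   170.8] go [  8.9 -22.  -10.8] turn [ 0.    -0.017 -0.013] F [ 0.6 -0.2  0.8] M [-0.01 -0.03  0.04] g 0.277
0 [array([372.2, 243. ]), array([384.4, 214.4])] [array([295.7, 264.4]), array([332.9, 261.9])]
0.02 [array([372.2, 242. ]), array([384.4, 213.5])] [array([295.6, 264.2]), array([332.9, 261.7])]
0.05 [array([372. , 240.6]), array([384.3, 212. ])] [array([295.5, 264. ]), array([332.9, 261.4])]
```

View pics/s10.png

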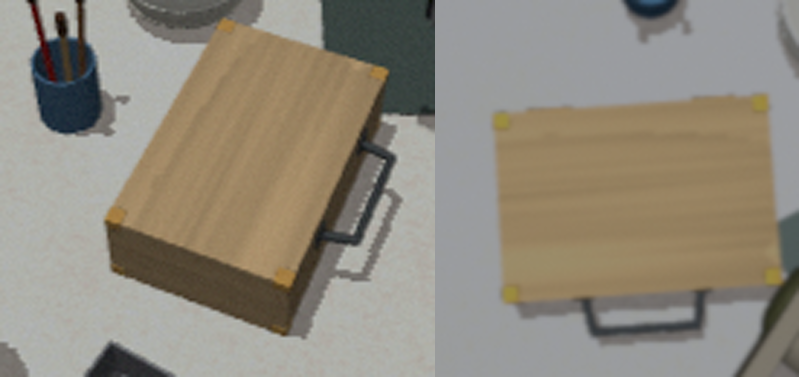

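```bash
python3 -c "
from h import *
cap('top','t11.png')"
```

```text
(no output)
```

View pics/t11.png

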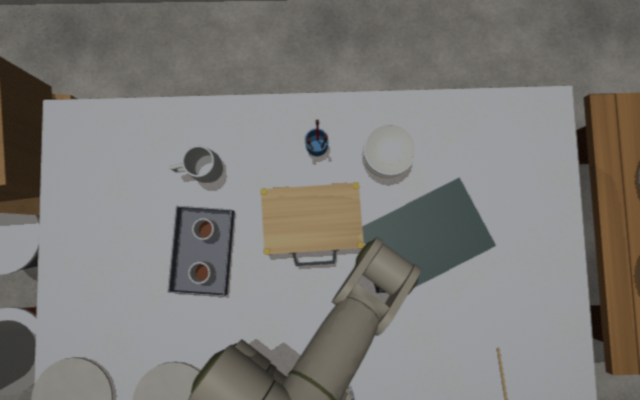

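Both empties stand in the tub (204,229 and 201,272), the mat is empty, the lid is shut, and the jug, bowls and brush pot are where they started.

```bash
python3 -c "
from h import *
print(ctrl.finish_job())"
```

```text
the job is handed in; nothing more can be done
None
```

The case is restocked and shut, and I handed the job in at about 54 s of the 210 s limit. It returned no verdict.

- **Empties:** there were two, in the rear middle and rear +y pockets. Both now stand upright in the wash tub.
- **Full jars:** all five are in their own pockets (0, 2, 3, 4 and 5); pocket 1 is empty. Before I closed the lid, both cameras put every jar within about 3 mm of its pocket centre and at seated height. Two of them also gave a clear floor-contact force as they were set down.
- **Lid:** I lowered it slowly by the handle until it stopped hard at about 24 N. The last pictures put the handle where it should be for a lid angle of 0, to within about 0.01 rad, and no gap showed.
- **One check disagreed:** at the stop, the arm position suggested a lid angle of about 0.02 rad. I put this down to uncertainty of a few mm in where the fingers held the bar, since the pictures and the hard stop both say it is shut.
- **Surroundings:** the jug, bowls and brush pot look unmoved in the final overhead view, and the gripper is clear of everything. I saw no jar get knocked aside and no grip slip.

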